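Stock the tasting caddy

TASK

Stock the tasting caddy from the things scattered on the bar: foil cutter into the big round pocket, matchbox flat into the oblong pocket and lined up with it, bottle stopper upright into the square pocket, plain straight cork upright into the small round pocket, each down on the pocket's floor. Leave the two look-alikes, the mushroom-headed cork and the stained cork lying on its side, where they are.

Things in the scene. Friction and masses are not known exactly. Their poses are not given: they have to be found in the camera images.
- foil_cutter: Black ring-shaped foil cutter lying flat, 47 mm outside diameter, 26 mm hole, 14 mm high. Origin: centre of its underside, z up. Loose, 28 g; pinch across the outside of the ring.
- matchbox: Closed matchbox lying flat, 36 (x) x 53 (y) x 15 mm. Origin: centre of its underside, z up. Loose, 20 g; pinch across the 36 mm width (its x axis).
- stopper: Pale grey-white ribbed bottle stopper standing upright on its narrow foot, wide head up; 35 mm across the head, 48 mm tall. Widest part of the head about 30 to 40 mm above the foot. Origin: centre of its foot, z up. Loose, 60 g; grip the head.
- straight_cork: Plain straight cylindrical cork standing on end, 24 mm diameter, 46 mm tall, no stain. Origin: centre of its underside, z up. Loose, 12 g.
- mushroom_cork: Look-alike, to be left: sparkling-wine cork with a flared mushroom head, standing, 35 mm across, 47 mm tall. Origin: centre of its underside. Loose, 12 g.
- stained_cork: Look-alike, to be left: used cork lying on its side, one end stained dark red, 24 mm diameter, about 48 mm long (51 x 37 mm footprint). Origin: centre of its underside. Loose, 12 g.
- pocket_big_round: Light-wood insert 84x84x9 mm with a centred dark-floored pocket 5 mm deep: round, 66 mm diameter (for the foil cutter). Fixed; one of four, 2x2, 88 mm apart, shuffled, in a dark-wood caddy 196 mm square (rim level with insert tops, brass bow handles). Origin: centre of its underside, 5 mm above the table; pocket floor z = +4 mm, top +9 mm; x, y along its sides.
- pocket_small_round: Light-wood insert 84x84x9 mm with a centred dark-floored pocket 5 mm deep: round, 42 mm diameter (for the straight cork). Fixed; one of four, 2x2, 88 mm apart, shuffled, in a dark-wood caddy 196 mm square (rim level with insert tops, brass bow handles). Origin: centre of its underside, 5 mm above the table; pocket floor z = +4 mm, top +9 mm; x, y along its sides.
- pocket_square: Light-wood insert 84x84x9 mm with a centred dark-floored pocket 5 mm deep: square, 52 x 52 mm (for the stopper). Fixed; one of four, 2x2, 88 mm apart, shuffled, in a dark-wood caddy 196 mm square (rim level with insert tops, brass bow handles). Origin: centre of its underside, 5 mm above the table; pocket floor z = +4 mm, top +9 mm; x, y along its sides.
- pocket_oblong: Light-wood insert 84x84x9 mm with a centred dark-floored pocket 5 mm deep: oblong, 54 (x) x 72 (y) mm (for the matchbox). Fixed; one of four, 2x2, 88 mm apart, shuffled, in a dark-wood caddy 196 mm square (rim level with insert tops, brass bow handles). Origin: centre of its underside, 5 mm above the table; pocket floor z = +4 mm, top +9 mm; x, y along its sides.
Not all that is in view belongs to the job. Leave any blue or pink look-alike of the straight_cork alone.

How it is judged (in metres and radians):
At the end, for the whole second after the job is handed in: Each thing rests released on its own pocket's floor, centre within 14 mm of the pocket's, upright or flat within 0.15 rad, the matchbox's long side within 0.3 rad of the pocket's. Both look-alike corks are within 15 mm of where they started (horizontal distance between foil_cutter and pocket_big_round below 0.014 m and z of foil_cutter in the frame of pocket_big_round between 0.001 and 0.0075 m and angle between each of foil_cutter, straight_cork, stopper, matchbox's own z axis and vertical below 0.15 rad and linear speed of each of foil_cutter, straight_cork, stopper, matchbox below 0.02 m/s and horizontal distance between straight_cork and pocket_small_round below 0.014 m and z of straight_cork in the frame of pocket_small_round between 0.001 and 0.0075 m and horizontal distance between stopper and pocket_square below 0.014 m and z of stopper in the frame of pocket_square between 0.001 and 0.0075 m and horizontal distance between matchbox and pocket_oblong below 0.014 m and z of matchbox in the frame of pocket_oblong between 0.001 and 0.0075 m and angle between the y axis of matchbox and the y axis of pocket_oblong, either way round below 0.3 rad and distance of each of mushroom_cork, stained_cork from where it was at the start of the episode below 0.015 m); the robot touches nothing.
It fails at once if mushroom cork was disturbed (distance of mushroom_cork from where it was at the start of the episode above 0.015 m).
It fails at once if stained cork was disturbed (distance of stained_cork from where it was at the start of the episode above 0.015 m).
It also fails if it takes over 112 s, if anything falls off the work surface, if the arm or the gripper's body presses on something with over 40 N, if the wrist force passes 120 N, or if a joint passes its speed limit or range.

ROBOT

A 6-joint arm with a two-finger parallel gripper is mounted at the origin on a cart in front of the work surface, level with it; the furniture and walls round the work are solid. World frame = base frame: x ahead of the robot, y to its left, z up, the work surface at z = 0. Lengths are in mm, angles in rad, forces in N, time in s.
With the tool pointing down it reaches from about 350 to 975 mm from the base axis. Payload 7.1 kg.
Tool frame: the origin (TCP) lies at the very end of the fingers, on their centre line; the grasp point (between the pads) lies 19 mm behind it; z points along the fingers, x is the direction in which the jaws open and shut, and the axes are right-handed (so a half turn about z gives the same grasp; the last joint's range is limited). The gripper opens to 88 mm and grips with 3 to 60 N. Pads are 20 mm wide; open, the fingers measure 115 mm over their backs; the gripper's body (75 mm by 178 mm) begins 61 mm behind the grasp point.
Start: joints at [-1.268, 0.423, 1.63, -0, 1.089, -0.019], TCP at [197.689, -592.894, 202.675] pointing down, gripper open.
Joint ranges: [-3, 3], [-0.9, 2.11], [0.09, 2.58], [-1.31, 4.45], [0.11, 2.69], [-2.54, 2.54]. Speed limits (rad/s): [2.39, 2.39, 3.01, 3.14, 3.14, 3.14].

INTERFACE

Orientations are given as a rotation vector (axis times angle).
In Python, from workcell import * gives the robot as it stands.
- The arm moves only by the tool arm_command, never from a script. Its argument "increments" is a list of rows, each a list of 2 entries, a list of its own where there are three numbers: the shift along the tool's x, y, z in cm, then the turn about the tool's z in degrees. In form: [[[dx, dy, dz], turn], ...]. A call has 1 to 20 rows; each row shifts and turns the pose as measured when the row begins, along the tool's axes as they then stand; what a row does not reach is not made up. A row lasts 1/10 s, in which the tool goes at most 50 mm and 8.59 degrees, less where a joint would pass 70% of its speed; a pose out of reach is approached as far as the arm can. A call is refused whole if a number of a shift passes 5 or a number of a turn 8.59, either way. A call with a gripper value outside its range is refused whole. "gripper" is the opening, from 0 (shut) to 1 (fully open), set as the call begins (left out, the last holds). The fingers move at their own pace and stop on an object; the grip force is fixed at half the most. Time passes only in rows, so rows that do not move let the fingers close. It gives the time, the measured TCP pose, the force and the opening at its end, in the units of the state.
- get_obs(): the state, without advancing time (a new reading comes with each control period).
- get_image(name): name is "scene" or "top" or "wrist"; returns the picture (400x640x3 uint8, red, green, blue); there is no depth.
- camera_params(name): a dict with "K" (3x3 intrinsics, pixels), "rvec" (rotation vector, rad) and "tvec" (3), from world to camera coordinates, as OpenCV has them; the wrist camera has in their place "T_tool_cam" (4x4, takes a point from camera to tool coordinates, whose origin is the TCP and whose axes are the tool frame's). Camera axes: x right, y down, z forward; pixel columns grow to the right and rows downward; lengths in mm; the calibration is good to about 2 mm. The wrist camera is an equidistant fisheye: a pixel r from the principal point sees the ray r / f radians off the axis. A picture is of the moment at which its call begins: read the wrist's pose just before it. camera_params takes no time and is no camera call.
- close_job(): hands the job in, once; it reports no verdict.
The state is a dict: "t": time; "qpos": joint angles; "qvel": joint speeds; "joint_torque": joint torques, N m; "ee_pos": TCP position; "orientation": TCP orientation; "ft_force": force on the tool from outside, world axes, zero at the start; "moment": the same for the moment, N m; "width": finger opening in mm.
Only numpy, scipy, OpenCV 4.12 (cv2) and the standard library are available. Lean on these libraries where they do the work, as an engineer would, in place of code of your own. Each camera call takes 0.05 s, during which the arm holds its last target.

## Working session

There is one attempt and no reset: what is moved stays moved. The work goes in short steps, Python scripts to look and compute and a tool call to move; the robot and the scene stay as the last step left them, time stands still between calls to the robot, and variables do not carry over. Pictures are saved under pics/ and viewed, and the job is handed in when it is done.

Besides the shell and the picture viewer there is one more tool, called after "Emit:" as a command line: name --argument value ..., lists and objects as JSON in quotes. arm_command: Moves the arm, as the interface text tells. Its arguments: {"type":"object","properties":{"increments":{"type":"array","items":{"type":"array"}},"gripper":{"type":"number"}},"required":["increments"]}

```bash
mkdir -p pics; python3 - <<'E'
from workcell import *
import cv2
for n in ("top","scene"):
    im=get_image(n); cv2.imwrite(f"pics/{n}0.png",im[:,:,::-1])
    print(camera_params(n))
print(camera_params("wrist"))
print(get_obs())
E
```

```text
{'K': array([[518.03378924,   0.        , 325.67444156],
       [  0.        , 518.03378924, 206.32255773],
       [  0.        ,   0.        ,   1.        ]]), 'rvec': array([ 1.7762049 , -2.2095253 ,  0.45401808]), 'tvec': array([  18.62177958,  502.76437705, 1123.92254171])}
{'K': array([[502.19782495,   0.        , 321.28468026],
       [  0.        , 502.19782495, 197.59187613],
       [  0.        ,   0.        ,   1.        ]]), 'rvec': array([ 1.86489473, -0.80287576,  0.50391963]), 'tvec': array([-437.79115323,  166.08964546, 1006.12474716])}
{'K': array([[309.70691629,   0.        , 319.22679953],
       [  0.        , 309.70691629, 202.16835213],
       [  0.        ,   0.        ,   1.        ]]), 'T_tool_cam': array([[ 9.99999764e-01,  6.64848178e-04,  1.71802437e-04,
        -4.96696868e-01],
       [-6.86646143e-04,  9.65406073e-01,  2.60750155e-01,
        -7.06124622e+01],
       [ 7.50014992e-06, -2.60750211e-01,  9.65406302e-01,
        -1.81972073e+02],
       [ 0.00000000e+00,  0.00000000e+00,  0.00000000e+00,
         1.00000000e+00]])}
{'t': 0.1, 'qpos': array([-1.26798896e+00,  4.23747750e-01,  1.63060306e+00, -2.59086432e-05,
        1.08860529e+00, -1.89557638e-02]), 'qvel': array([-2.54520709e-04, -1.69342594e-03, -2.86684075e-03,  5.55309156e-05,
        8.44646715e-04,  1.52781998e-04]), 'joint_torque': array([ 1.95108032e-04, -5.45609057e+01, -2.74325395e+01,  6.44625351e-02,
        1.88079744e-02, -1.75389005e-05]), 'ee_pos': array([ 197.53585265, -592.40626096,  201.99399338]), 'orientation': array([-2.54796596e+00,  1.83642233e+00,  1.73457693e-03]), 'ft_force': array([-0.56460764, -0.48742913,  0.56450124]), 'moment': array([ 0.0467623 ,  0.03036615, -0.03282444]), 'width': 87.98524187747647}
```

View pics/top0.png

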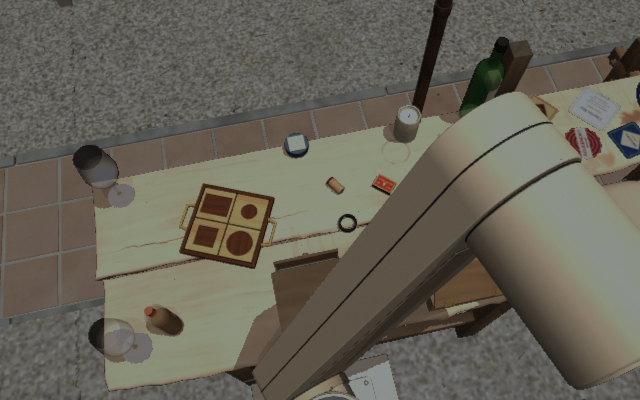

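View pics/scene0.png

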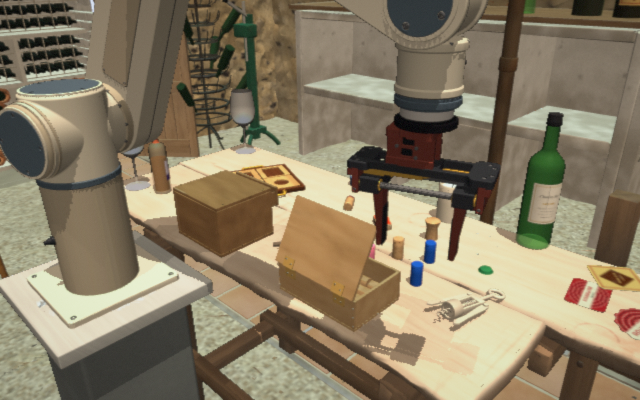

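```bash
cat > h.py <<'E'
import numpy as np, cv2
from scipy.spatial.transform import Rotation as R
from workcell import *
def ray(n,u,v,obs=None):
    c=camera_params(n);K=c["K"]
    if n=="wrist":
        x=(u-K[0,2])/K[0,0];y=(v-K[1,2])/K[1,1];r=np.hypot(x,y)
        d=np.array([np.sin(r)*x/max(r,1e-9),np.sin(r)*y/max(r,1e-9),np.cos(r)])
        T=np.eye(4);T[:3,:3]=R.from_rotvec(obs["orientation"]).as_matrix();T[:3,3]=obs["ee_pos"]
        M=T@c["T_tool_cam"]; return M[:3,3],M[:3,:3]@d
    Rm=R.from_rotvec(c["rvec"]).as_matrix()
    return -Rm.T@c["tvec"],Rm.T@np.array([(u-K[0,2])/K[0,0],(v-K[1,2])/K[1,1],1])
def px(n,u,v,z,obs=None):
    o,d=ray(n,u,v,obs); return (o+d*(z-o[2])/d[2]).round(1)
def proj(n,P,obs=None):
    c=camera_params(n);K=c["K"];P=np.asarray(P,float)
    if n=="wrist":
        T=np.eye(4);T[:3,:3]=R.from_rotvec(obs["orientation"]).as_matrix();T[:3,3]=obs["ee_pos"]
        p=np.linalg.inv(T@c["T_tool_cam"])@np.append(P,1);p=p[:3]
        th=np.arctan2(np.hypot(p[0],p[1]),p[2]);h=max(np.hypot(p[0],p[1]),1e-9)
        return K[:2,2]+K[0,0]*th*p[:2]/h
    p=R.from_rotvec(c["rvec"]).apply(P)+c["tvec"]; p=K@p; return p[:2]/p[2]
def crop(im,name,x0,y0,x1,y1,s):
    c=cv2.resize(im[y0:y1,x0:x1],None,fx=s,fy=s,interpolation=cv2.INTER_CUBIC)
    for x in range((x0+9)//10*10,x1,10):
        cv2.line(c,((x-x0)*s,0),((x-x0)*s,6),(255,0,0),1)
        if x%20==0: cv2.putText(c,str(x),((x-x0)*s,16),0,.35,(255,0,0),1)
    for y in range((y0+9)//10*10,y1,10):
        cv2.line(c,(0,(y-y0)*s),(6,(y-y0)*s),(255,0,0),1)
        if y%20==0: cv2.putText(c,str(y),(8,(y-y0)*s+4),0,.35,(255,0,0),1)
    cv2.imwrite(f"pics/{name}.png",c[:,:,::-1])
def save(im,name,s=1): crop(im,name,0,0,640,400,s)
E
python3 - <<'E'
from h import *
im=cv2.imread("pics/top0.png")[:,:,::-1].copy()
crop(im,"topA",170,120,430,280,3)
im=cv2.imread("pics/scene0.png")[:,:,::-1].copy()
crop(im,"sceneA",330,160,520,330,4)
o=get_obs();save(get_image("wrist"),"w0")
E
```

```text
(no output)
```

View pics/topA.png

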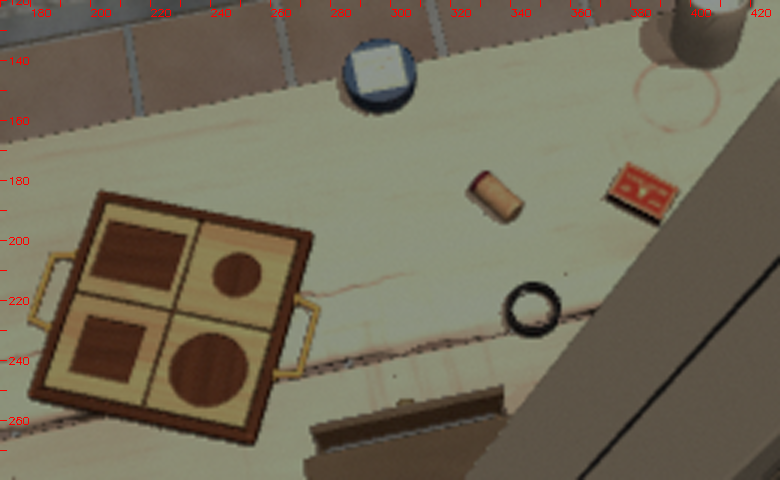

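View pics/sceneA.png

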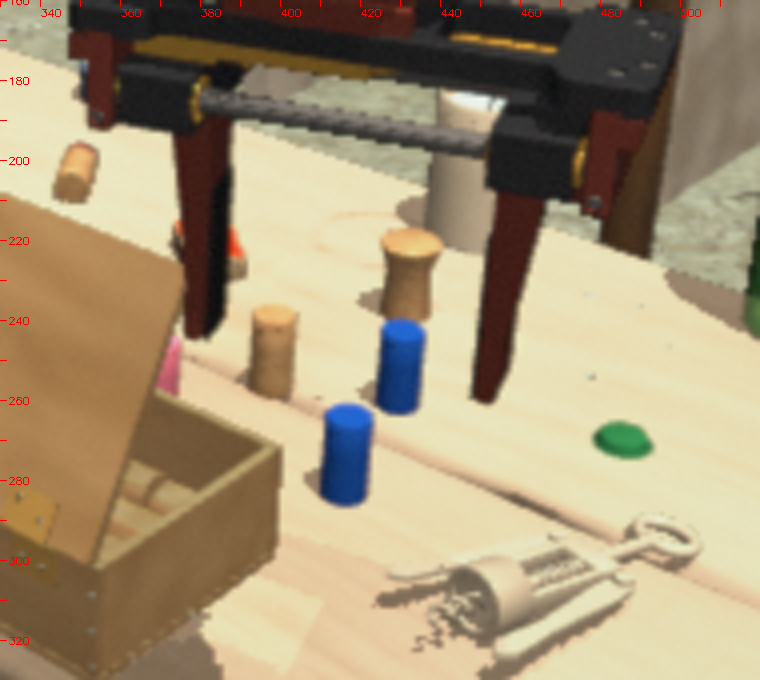

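View pics/w0.png

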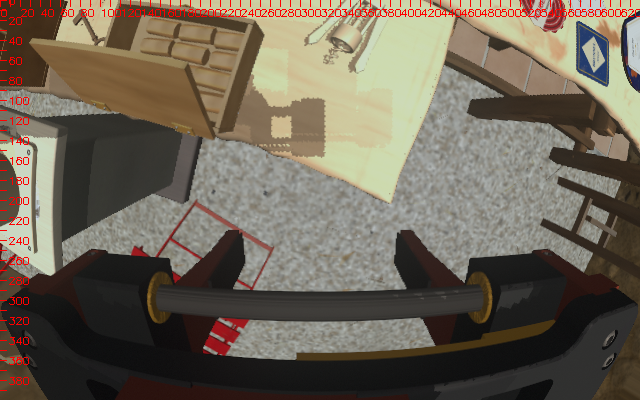

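```bash
python3 - <<'E'
from h import *
q=lambda n,l,z:print(n,l,px(n[:5] if n!="top" else n,*l,z))
for l in [(203.5,184),(274,198),(254,268),(180,252)]: q("top",l,14)   # caddy corners
for l in [(214,205),(245.5,211.5),(206,236),(236,243)]: q("top",l,11)
q("top",(346.5,223.5),7);q("top",(335,185.5),12);q("top",(384,183),15)
for l in [(398,263),(398,238)]: print(px("scene",*l,0 if l[1]>250 else 46))
for l in [(409,238),(412,219)]:print(px("scene",*l,0 if l[1]>230 else 47))
print(px("scene",429,260,0),px("scene",345,286,0), px("scene",350,192,0),px("scene",386,225,0))
E
```

```text
top (203.5, 184) [667.9 202.6  14. ]
top (274, 198) [587.4  28.4  14. ]
top (254, 268) [412.2 108.8  14. ]
top (180, 252) [492.8 282.1  14. ]
top (214, 205) [603.1 183.7  11. ]
top (245.5, 211.5) [567.2 106.7  11. ]
top (206, 236) [522.3 214.3  11. ]
top (236, 243) [487.3 142.9  11. ]
top (346.5, 223.5) [ 479.9 -139.5    7. ]
top (335, 185.5) [ 589.  -133.9   12. ]
top (384, 183) [ 566.7 -260.2   15. ]
[ 454.6 -393.7    0. ]
[ 473.3 -377.3   46. ]
[ 559.9 -348.2    0. ]
[ 565.4 -349.1   47. ]
[ 508.8 -434.6    0. ] [ 315.5 -368.1    0. ] [667.9 -76.3   0. ] [ 576.1 -270.3    0. ]
```

```bash
cat >> h.py <<'E'
def go(P,xang=None):
    """tool x axis world angle (deg, mod 180)"""
    o=get_obs();M=R.from_rotvec(o["orientation"]).as_matrix()
    a=np.degrees(np.arctan2(M[1,0],M[0,0]))
    t=0 if xang is None else (a-xang+90)%180-90   # tool z down: turn about it lowers world angle
    M2=M@R.from_euler('z',t,degrees=True).as_matrix()
    d=np.array(P)-o["ee_pos"]
    print("t %.2f pos %s xang %.1f q6 %.2f tilt %.2f w %.1f"%(o["t"],o["ee_pos"].round(1),a,o["qpos"][5],np.degrees(np.arccos(-M[2,2])),o["width"]))
    print("turn %.1f; then shift cm (after turn) %s ; (before) %s |%.1f|"%(t,(M2.T@d/10).round(2),(M.T@d/10).round(2),np.linalg.norm(d)/10))
E
python3 - <<'E'
from h import *
go((440,-300,400))
E
```

```text
t 0.15 pos [ 197.6 -592.5  202.1] xang -71.6 q6 -0.02 tilt 0.06 w 87.9
turn 0.0; then shift cm (after turn) [-20.1  -32.25 -19.77] ; (before) [-20.1  -32.25 -19.77] |42.8|
```

Emit:
arm_command --increments '[[[0,0,-4],0],[[0,0,-4],0],[[0,0,-4],0],[[0,0,-4],0],[[0,0,-4],0],[[-2,-3.2,0],0],[[-2,-3.2,0],0],[[-2,-3.2,0],0],[[-2,-3.2,0],0],[[-2,-3.2,0],0],[[-2,-3.2,0],0],[[-2,-3.2,0],0],[[-2,-3.2,0],0],[[-2,-3.2,0],0],[[-2,-3.2,0],0],[[0,0,0],0]]'

```text
t: 1.75
ee_pos: [444.6, -289.7, 407.1]
orientation: [-2.54, 1.839, 0.013]
ft_force: [-0.9, -1.0, 0.3]
width: 88.0
```

```bash
python3 - <<'E'
from h import *
go((440,-300,400))
o=get_obs();print(o["ee_pos"],o["orientation"]); save(get_image("wrist"),"w1");o=get_obs();print(o["ee_pos"]);save(get_image("top"),"t1");save(get_image("scene"),"s1")
E
```

```text
t 1.75 pos [ 444.6 -289.7  407.1] xang -71.8 q6 0.65 tilt 0.58 w 88.0
turn 0.0; then shift cm (after turn) [0.85 0.76 0.7 ] ; (before) [0.85 0.76 0.7 ] |1.3|
[ 444.63233997 -289.65724852  407.11917578] [-2.53962376  1.83880733  0.01253169]
[ 443.60810105 -290.96904636  407.10009921]
```

View pics/w1.png

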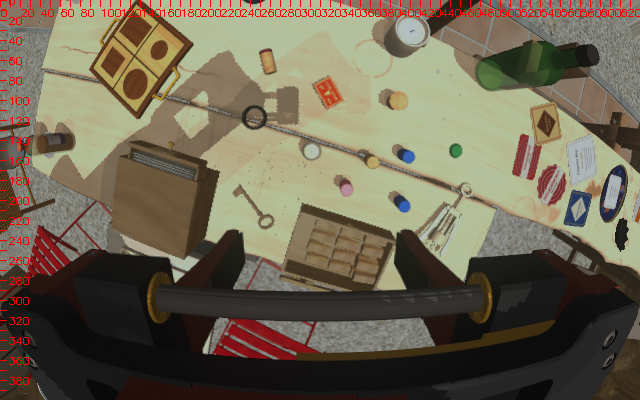

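View pics/t1.png

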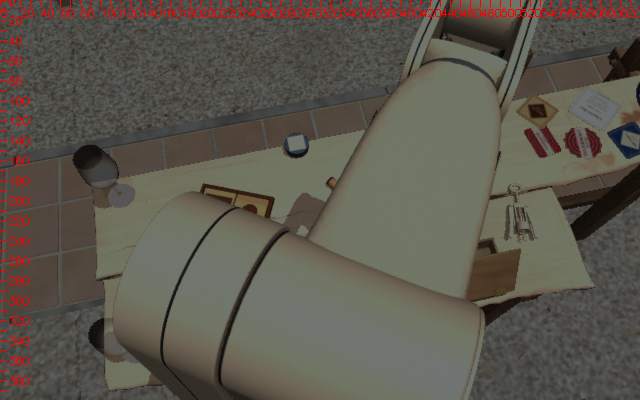

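View pics/s1.png

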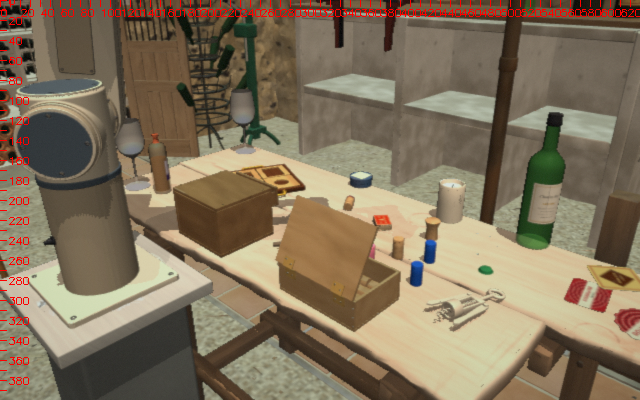

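```bash
python3 - <<'E'
from h import *
im=cv2.imread("pics/w1.png")[:,:,::-1].copy()
crop(im,"w1a",230,40,420,210,4)
E
```

```text
(no output)
```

View pics/w1a.png

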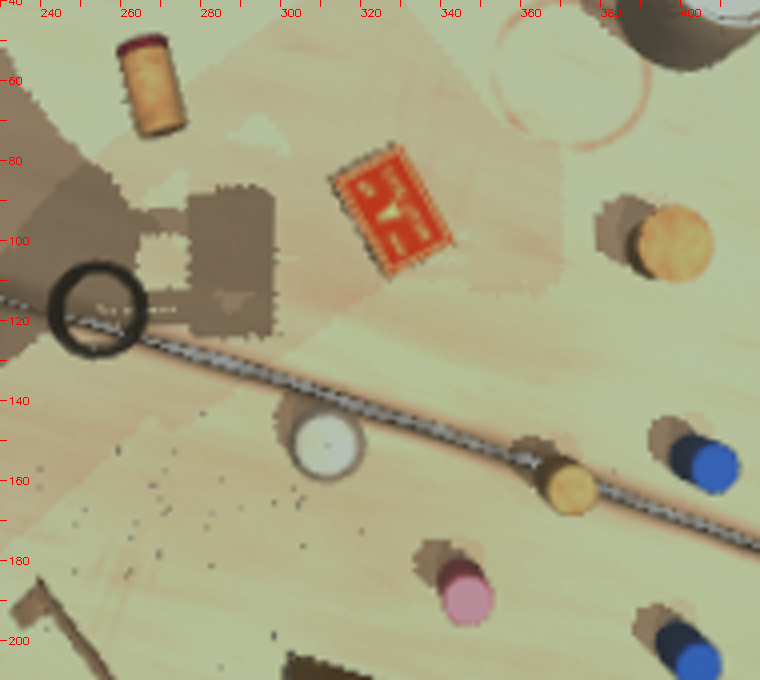

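```bash
python3 - <<'E'
from h import *
o=dict(ee_pos=np.array([444.632,-289.657,407.119]),orientation=np.array([-2.53962,1.83881,0.01253]))
W=lambda l,z:px("wrist",*l,z,o)
print("stopper",W((312,151.5),46),"ring",W((254.5,117.2),14),"cork",W((372.8,162),46),"mush",W((396,100.8),47),"pink",W((346.5,190),46),"blue",W((406,157),46),W((402,206),46))
c=[(327.5,76),(340.5,100.5),(325,109),(310,84.5)]
print("match",[W(l,15) for l in c],sum(W(l,15) for l in c)/4)
print("stain",W((265.5,61),12))
print(W((146,105),30))
E
```

```text
stopper [ 454.7 -268.7   46. ] ring [ 480.7 -146.1   14. ] cork [ 471.5 -376.8   46. ] mush [ 588.8 -379.6   47. ] pink [ 408.2 -349.1   46. ] blue [ 500.5 -431.5   46. ] [ 412.8 -458.1   46. ]
match [array([ 594. , -251.7,   15. ]), array([ 558. , -288.6,   15. ]), array([ 533.9, -266.7,   15. ]), array([ 568.9, -226.4,   15. ])] [ 563.7  -258.35   15.  ]
stain [ 588.5 -132.7   12. ]
[448.7  79.8  30. ]
```

```bash
python3 - <<'E'
from h import *
o=dict(ee_pos=np.array([444.632,-289.657,407.119]),orientation=np.array([-2.53962,1.83881,0.01253]))
W=lambda l,z:px("wrist",*l,z,o)
for z in (60,100,130):
  print(z,W((218,168),z),W((192,258),z),W((127,148),z),W((108,228),z))
for z in (60,100,130): print(z,[px("scene",*l,z) for l in [(273,187),(212,210),(175,185),(235,170)]])
go((480,-143,260))
go((500,60,330))
E
```

```text
60 [ 377.9 -116.3   60. ] [ 183.5 -101.8   60. ] [360.4  85.5  60. ] [173.2 112.3  60. ]
100 [ 388.  -127.8  100. ] [ 208.3 -114.5  100. ] [371.8  58.7 100. ] [198.9  83.5 100. ]
130 [ 395.6 -136.5  130. ] [ 227. -124.  130.] [380.4  38.6 130. ] [218.1  61.9 130. ]
60 [array([4.557e+02, 2.000e-01, 6.000e+01]), array([270.7,   2. ,  60. ]), array([293.2, 198.2,  60. ]), array([464.2, 169.5,  60. ])]
100 [array([394.8, -72.5, 100. ]), array([224.7, -70.8, 100. ]), array([245.3, 109.7, 100. ]), array([402.7,  83.3, 100. ])]
130 [array([ 349.2, -127. ,  130. ]), array([ 190.1, -125.5,  130. ]), array([209.5,  43.3, 130. ]), array([356.5,  18.6, 130. ])]
t 1.90 pos [ 442.4 -292.8  407.2] xang -72.0 q6 0.65 tilt 0.53 w 87.8
turn 0.0; then shift cm (after turn) [-12.95  -8.22  14.83] ; (before) [-12.95  -8.22  14.83] |21.3|
t 1.90 pos [ 442.4 -292.8  407.2] xang -72.0 q6 0.65 tilt 0.53 w 87.8
turn 0.0; then shift cm (after turn) [-31.7  -16.38   7.99] ; (before) [-31.7  -16.38   7.99] |36.6|
```

Emit:
arm_command --increments '[[[-2.6,-1.6,3],0],[[-2.6,-1.6,3],0],[[-2.6,-1.6,3],0],[[-2.6,-1.6,3],0],[[-2.6,-1.6,3],0],[[0,0,0],0],[[0,0,0],0]]'

```text
t: 2.6
ee_pos: [475.8, -150.3, 254.2]
orientation: [-2.527, 1.866, 0.005]
ft_force: [0.8, -0.0, 0.8]
width: 87.9
```

```bash
python3 - <<'E'
from h import *
go((480,-143,100))
o=get_obs();print(o["ee_pos"],o["orientation"]);im=get_image("wrist"); save(im,"w2");o=get_obs();print(o["ee_pos"])
E
```

```text
t 2.60 pos [ 475.8 -150.3  254.2] xang -72.9 q6 0.94 tilt 0.18 w 87.9
turn 0.0; then shift cm (after turn) [-0.53 -0.64 15.42] ; (before) [-0.53 -0.64 15.42] |15.4|
[ 475.78359908 -150.26288671  254.15100211] [-2.52679515  1.86561516  0.00471392]
[ 475.5839701  -150.39814961  254.15299756]
```

View pics/w2.png

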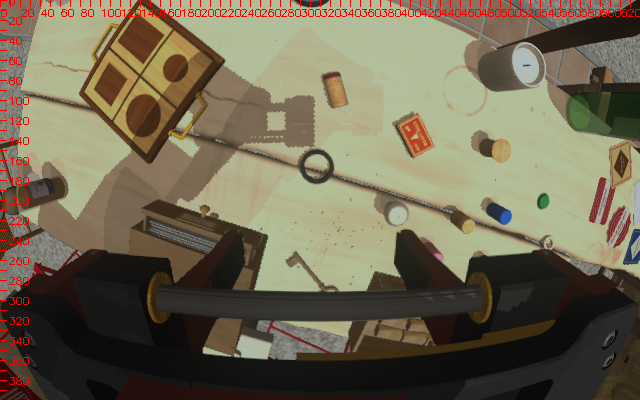

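```bash
python3 - <<'E'
from h import *
im=cv2.imread("pics/w2.png")[:,:,::-1].copy()
crop(im,"w2a",270,130,460,250,4)
crop(im,"w2b",70,0,240,170,4)
o=dict(ee_pos=np.array([475.78,-150.263,254.151]),orientation=np.array([-2.52679515,1.86561516,0.00471392]))
print(px("wrist",316.3,166.3,7,o),px("wrist",397,213,46,o),px("wrist",464.5,222,40,o))
E
```

```text
[ 480.3 -143.4    7. ] [ 458.5 -264.1   46. ] [ 474.5 -371.4   40. ]
```

View pics/w2a.png

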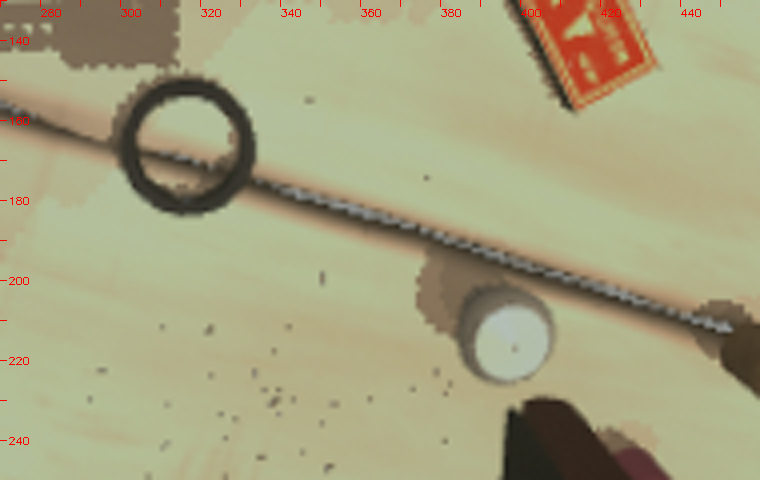

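View pics/w2b.png

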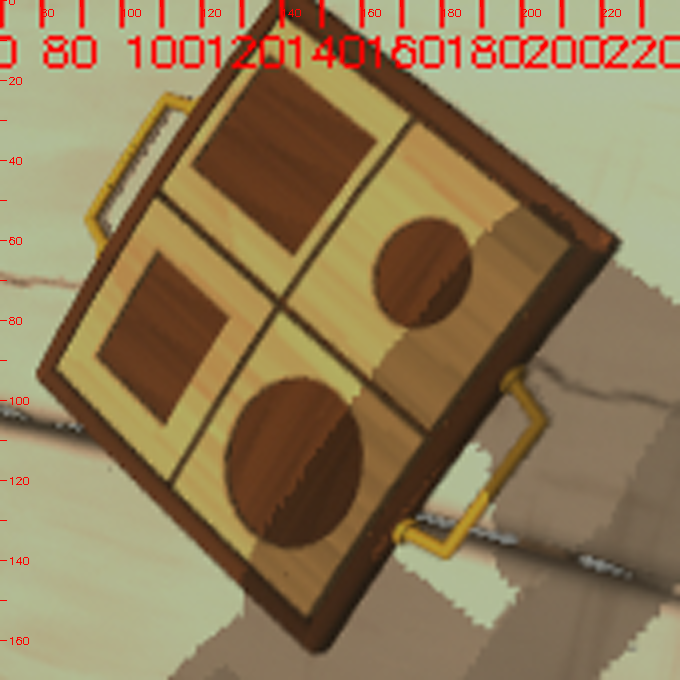

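```bash
python3 - <<'E'
from h import *
o=dict(ee_pos=np.array([475.78,-150.263,254.151]),orientation=np.array([-2.52679515,1.86561516,0.00471392]))
for n,l in dict(right=(225,60.5),bot=(149.5,163.75),left=(79.25,93.75),cross=(139.5,76.25),big=(143.25,115.5),small=(175.5,68),sq=(110.75,84.25),ob=(140.75,39.5)).items(): print(n,px("wrist",*l,14,o))
# top-camera: cross centre and model
for l in [(227.9,217.2),(230.5,222.8)]: print(px("top",*l,14))
E
```

```text
right [589.2  22.4  14. ]
bot [415.1 103.5  14. ]
left [494.9 279.3  14. ]
cross [541.6 155.2  14. ]
big [484.6 131.2  14. ]
small [564.1  95.3  14. ]
sq [520.7 209.6  14. ]
ob [598.1 172.4  14. ]
[559.9 152.8  14. ]
[543.1 148.5  14. ]
```

Emit:
arm_command --increments '[[[-0.5,-0.6,4],0],[[0,0,4],0],[[0,0,4],0],[[0,0,4],0],[[0,0,3],0],[[0,0,0],0],[[0,0,0],0]]'

```text
t: 3.35
ee_pos: [490.3, -158.8, 69.6]
orientation: [-2.509, 1.879, -0.033]
ft_force: [-0.6, 1.0, 0.0]
width: 87.8
```

```bash
python3 - <<'E'
from h import *
go((480,-143.5,4))
o=get_obs();im=get_image("wrist"); save(im,"w3");
import pickle;pickle.dump(o,open("o3.pkl","wb"))
E
```

```text
t 3.35 pos [ 490.3 -158.8   69.6] xang -73.7 q6 0.95 tilt 1.25 w 87.8
turn 0.0; then shift cm (after turn) [-1.84  0.67  6.52] ; (before) [-1.84  0.67  6.52] |6.8|
```

View pics/w3.png

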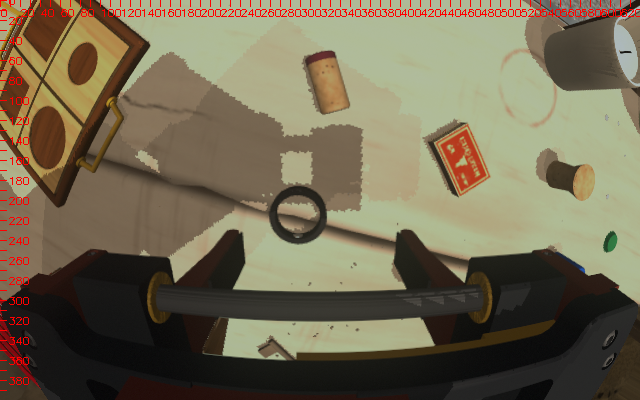

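```bash
python3 - <<'E'
from h import *
import pickle
o=pickle.load(open("o3.pkl","rb"))
print(px("wrist",298,214.5,7,o),px("wrist",326.5,82,12,o))
P=px("wrist",298,214.5,7,o); go((P[0],P[1],4))
E
```

```text
[ 480.8 -143.7    7. ] [ 589.6 -135.8   12. ]
t 3.40 pos [ 490.4 -158.8   69.9] xang -73.7 q6 0.95 tilt 1.29 w 88.0
turn 0.0; then shift cm (after turn) [-1.8   0.62  6.56] ; (before) [-1.8   0.62  6.56] |6.8|
```

Measurements agree. Align first, then descend slowly.

Emit:
arm_command --increments '[[[-0.9,0.3,1],0],[[-0.9,0.3,1],0],[[0,0,0.5],0],[[0,0,0],0],[[0,0,0],0]]'

```text
t: 3.9
ee_pos: [484.1, -144.7, 49.7]
orientation: [-2.505, 1.878, -0.052]
ft_force: [-0.5, 0.0, 0.8]
width: 88.1
```

```bash
python3 - <<'E'
from h import *
go((480.8,-143.7,4))
E
```

```text
t 3.90 pos [ 484.1 -144.7   49.7] xang -73.7 q6 0.97 tilt 2.00 w 88.1
turn 0.0; then shift cm (after turn) [-0.28  0.42  4.55] ; (before) [-0.28  0.42  4.55] |4.6|
```

Emit:
arm_command --increments '[[[-0.3,0.3,1.5],0],[[0,0.1,1.5],0],[[0,0,1.2],0],[[0,0,0.3],0]]'

```text
t: 4.3
ee_pos: [484.6, -144.8, 6.1]
orientation: [-2.503, 1.876, -0.063]
ft_force: [0.1, 0.9, 1.3]
width: 87.8
```

```bash
python3 - <<'E'
from h import *
go((480.8,-143.7,4))
M=R.from_rotvec(get_obs()["orientation"]).as_matrix();print(M.round(3))
E
```

```text
t 4.30 pos [ 484.6 -144.8    6.1] xang -73.7 q6 0.97 tilt 2.43 w 87.8
turn 0.0; then shift cm (after turn) [-0.22  0.34  0.19] ; (before) [-0.22  0.34  0.19] |0.4|
[[ 0.28  -0.959  0.04 ]
 [-0.96  -0.281 -0.014]
 [ 0.024 -0.035 -0.999]]
```

Emit:
arm_command --increments '[[[-0.2,0.4,0.1],0],[[0,0,0],0]]'

```text
t: 4.5
ee_pos: [480.1, -144.1, 4.8]
orientation: [-2.503, 1.876, -0.063]
ft_force: [-0.2, 0.1, 0.7]
width: 88.0
```

Emit:
arm_command --increments '[[[0,0,0],0],[[0,0,0],0],[[0,0,0],0],[[0,0,0],0],[[0,0,0],0]]' --gripper 0.3

```text
t: 5.0
ee_pos: [481.3, -144.5, 6.3]
orientation: [-2.502, 1.876, -0.067]
ft_force: [0.9, 0.0, -0.6]
width: 51.0
```

```bash
python3 - <<'E'
from h import *
go((480.8,-143.7,4))
E
```

```text
t 5.00 pos [ 481.3 -144.5    6.3] xang -73.7 q6 0.97 tilt 2.57 w 51.0
turn 0.0; then shift cm (after turn) [-0.09  0.03  0.23] ; (before) [-0.09  0.03  0.23] |0.3|
```

Emit:
arm_command --increments '[[[0,0,0.3],0],[[0,0,0.1],0],[[0,0,0],0],[[0,0,0],0]]' --gripper 0.3

```text
t: 5.4
ee_pos: [481.5, -144.5, 2.0]
orientation: [-2.502, 1.876, -0.067]
ft_force: [-0.4, 0.4, -0.6]
width: 27.0
```

Emit:
arm_command --increments '[[[0,0,-2],0],[[0,0,-3],0],[[0,0,-3],0],[[0,0,0],0]]'

```text
t: 5.8
ee_pos: [477.0, -143.0, 83.0]
orientation: [-2.503, 1.876, -0.061]
ft_force: [0.5, -0.2, 0.4]
width: 26.6
```

```bash
python3 - <<'E'
from h import *
go((482.6,131.6,90))
save(get_image("wrist"),"w4")
E
```

```text
t 5.80 pos [ 477. -143.   83.] xang -73.7 q6 0.97 tilt 2.35 w 26.6
turn 0.0; then shift cm (after turn) [-26.18  -8.27  -1.04] ; (before) [-26.18  -8.27  -1.04] |27.5|
```

View pics/w4.png

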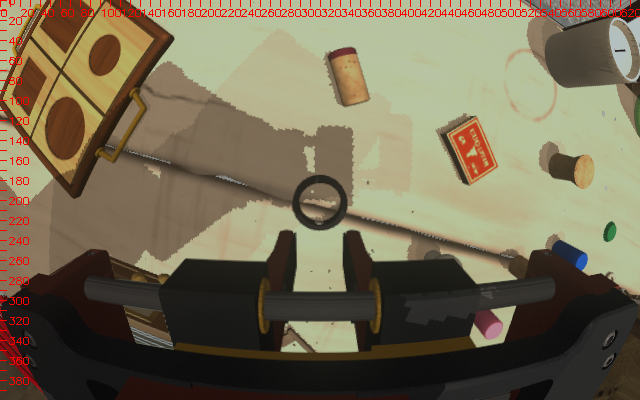

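```bash
python3 - <<'E'
from h import *
o=get_obs();save(get_image("wrist"),"w5")
for z in (0,7,14): print(px("wrist",320,202.5,z,o))
im=cv2.imread("pics/w5.png")[:,:,::-1].copy();crop(im,"w5a",240,140,400,260,4)
print(proj("wrist",o["ee_pos"],o), proj("wrist",[480,-143,14],o))
E
```

```text
[ 478.2 -144.2    0. ]
[ 479.8 -143.6    7. ]
[ 481.3 -143.    14. ]
[319.92201726 235.07186663] [319.57940179 204.00292047]
```

View pics/w5a.png

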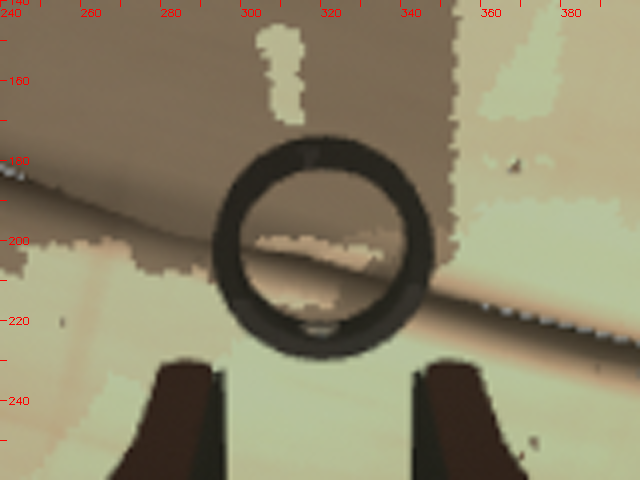

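Emit:
arm_command --increments '[[[0,0,1],0],[[0,0,0],0],[[0,0,0],0],[[0,0,0],0]]' --gripper 0.8

```text
t: 6.3
ee_pos: [472.8, -141.7, 65.6]
orientation: [-2.506, 1.879, -0.044]
ft_force: [0.1, 0.9, -0.0]
width: 54.7
```

```bash
python3 - <<'E'
from h import *
go((480,-143.5,3))
E
```

```text
t 6.30 pos [ 472.8 -141.7   65.6] xang -73.7 q6 0.97 tilt 1.70 w 54.7
turn 0.0; then shift cm (after turn) [ 0.27 -0.49  6.28] ; (before) [ 0.27 -0.49  6.28] |6.3|
```

Emit:
arm_command --increments '[[[0.2,-0.3,1.5],0],[[0.1,-0.2,1.5],0],[[0,0,1.4],0],[[0,0,0.6],0]]'

```text
t: 6.7
ee_pos: [480.4, -143.8, 13.6]
orientation: [-2.506, 1.879, -0.045]
ft_force: [0.3, -1.2, 0.4]
width: 70.5
```

```bash
python3 - <<'E'
from h import *
go((480,-143.5,3));o=get_obs()
save(get_image("wrist"),"w6");save(get_image("scene"),"s6")
go((480,-143.5,3))
im=cv2.imread("pics/w6.png")[:,:,::-1].copy();crop(im,"w6a",220,160,420,280,4)
im=cv2.imread("pics/s6.png")[:,:,::-1].copy();crop(im,"s6a",250,100,400,230,5)
E
```

```text
t 6.70 pos [ 480.4 -143.8   13.6] xang -73.7 q6 0.97 tilt 1.71 w 70.5
turn 0.0; then shift cm (after turn) [-0.06  0.05  1.06] ; (before) [-0.06  0.05  1.06] |1.1|
t 6.80 pos [ 480.3 -143.8   14. ] xang -73.7 q6 0.97 tilt 1.70 w 70.1
turn 0.0; then shift cm (after turn) [-0.06  0.05  1.1 ] ; (before) [-0.06  0.05  1.1 ] |1.1|
```

View pics/w6a.png

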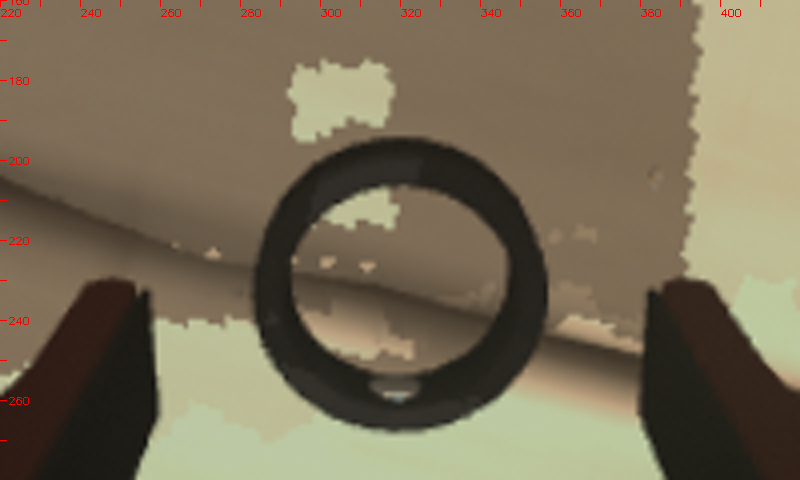

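View pics/s6a.png

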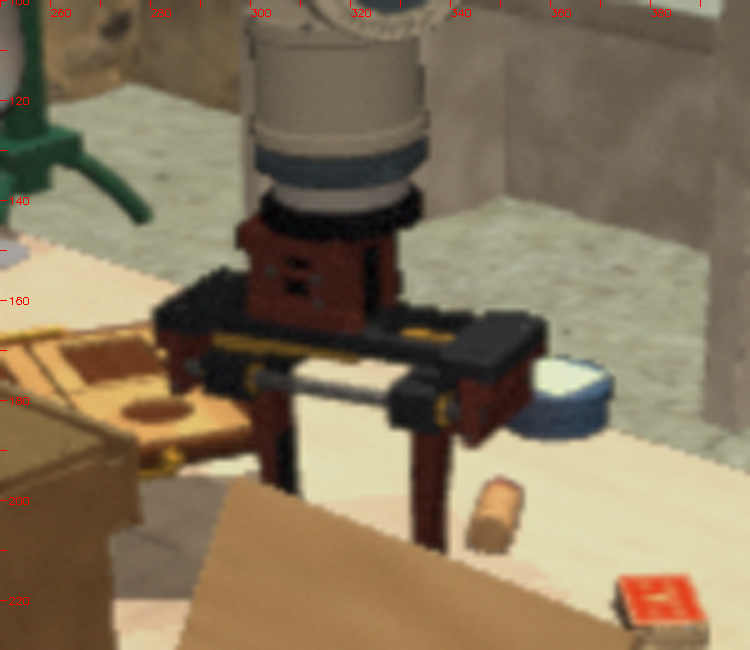

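Emit:
arm_command --increments '[[[0,0,0.8],0],[[0,0,0.4],0],[[0,0,0.1],0]]'

```text
t: 7.1
ee_pos: [481.5, -144.2, 1.1]
orientation: [-2.506, 1.878, -0.047]
ft_force: [0.1, 0.3, 0.0]
width: 70.3
```

Emit:
arm_command --increments '[[[0,0,0],0],[[0,0,0],0],[[0,0,0],0]]' --gripper 0.4

```text
t: 7.4
ee_pos: [481.8, -144.3, 1.6]
orientation: [-2.506, 1.878, -0.048]
ft_force: [0.4, -0.4, 0.0]
width: 49.5
```

Emit:
arm_command --increments '[[[0,0,0],0],[[0,0,0],0]]'

```text
t: 7.6
ee_pos: [482.1, -144.4, 2.0]
orientation: [-2.505, 1.878, -0.049]
ft_force: [0.8, -0.0, -0.1]
width: 36.1
```

```bash
python3 - <<'E'
from h import *
save(get_image("wrist"),"w7")
go((480,-143.5,3))
im=cv2.imread("pics/w7.png")[:,:,::-1].copy();crop(im,"w7a",220,160,420,280,4)
E
```

```text
t 7.65 pos [ 482.1 -144.4    2. ] xang -73.7 q6 0.97 tilt 1.89 w 35.5
turn 0.0; then shift cm (after turn) [-0.14  0.17 -0.11] ; (before) [-0.14  0.17 -0.11] |0.3|
```

View pics/w7a.png

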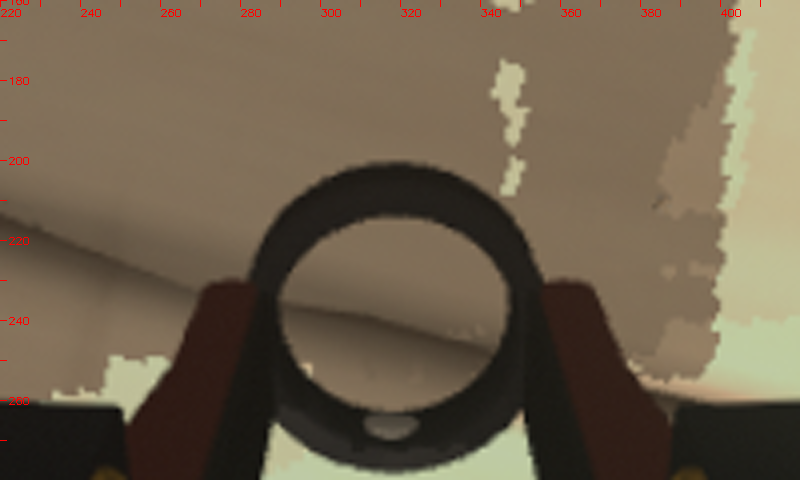

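Emit:
arm_command --increments '[[[0,0,-1.5],0],[[0,0,-1.5],0],[[0,0,0],0]]' --gripper 0.25

```text
t: 7.95
ee_pos: [480.7, -143.9, 32.3]
orientation: [-2.506, 1.878, -0.047]
ft_force: [0.4, -0.7, 0.6]
width: 22.1
```

```bash
python3 - <<'E'
from h import *
save(get_image("wrist"),"w8")
go((480,-143.5,3))
im=cv2.imread("pics/w8.png")[:,:,::-1].copy();crop(im,"w8a",220,160,420,280,4)
E
```

```text
t 8.00 pos [ 480.3 -143.8   31.7] xang -73.7 q6 0.97 tilt 1.77 w 22.3
turn 0.0; then shift cm (after turn) [-0.09  0.09  2.86] ; (before) [-0.09  0.09  2.86] |2.9|
```

View pics/w8a.png

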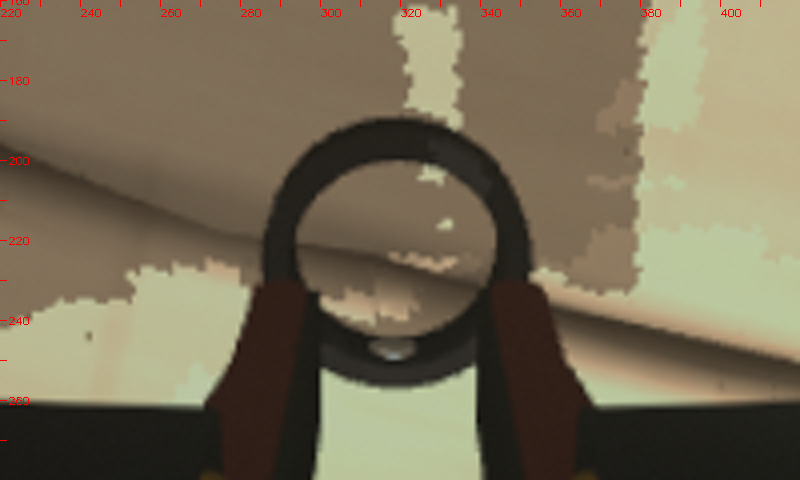

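Emit:
arm_command --increments '[[[0,0,-0.4],0],[[0,0,-0.2],0],[[0,0,-0.2],0],[[0,0,-0.2],0],[[0,0,-0.2],0],[[0,0,-0.2],0]]' --gripper 0.75

```text
t: 8.6
ee_pos: [478.6, -143.2, 44.5]
orientation: [-2.507, 1.879, -0.041]
ft_force: [-0.3, 0.5, -0.3]
width: 64.8
```

Emit:
arm_command --increments '[[[0,0,1],0],[[0,0,1],0],[[0,0,1],0],[[0,0,0],0]]'

```text
t: 9.0
ee_pos: [479.3, -143.5, 11.9]
orientation: [-2.507, 1.879, -0.041]
ft_force: [-0.1, 0.3, 0.3]
width: 66.2
```

Emit:
arm_command --increments '[[[0,0,0.5],0],[[0,0,0.5],0],[[0,0,0],0]]'

```text
t: 9.3
ee_pos: [479.1, -143.4, 0.1]
orientation: [-2.507, 1.88, -0.039]
ft_force: [-0.5, 0.7, -1.2]
width: 65.7
```

Emit:
arm_command --increments '[[[0,0,0.2],0]]'

```text
t: 9.4
ee_pos: [479.3, -143.5, -2.0]
orientation: [-2.507, 1.88, -0.039]
ft_force: [-0.1, 0.0, -0.2]
width: 65.9
```

Emit:
arm_command --increments '[[[0,0,0.2],0]]'

```text
t: 9.5
ee_pos: [479.5, -143.6, -4.0]
orientation: [-2.507, 1.88, -0.04]
ft_force: [-0.7, -0.0, -0.0]
width: 65.9
```

Emit:
arm_command --increments '[[[0,0,0.2],0]]'

```text
t: 9.6
ee_pos: [479.7, -143.6, -6.0]
orientation: [-2.507, 1.879, -0.04]
ft_force: [-0.2, -1.2, -0.1]
width: 65.8
```

```bash
python3 - <<'E'
from h import *
o=get_obs();print(o["ee_pos"],o["ft_force"])
save(get_image("wrist"),"w9");save(get_image("top"),"t9")
im=cv2.imread("pics/w9.png")[:,:,::-1].copy();crop(im,"w9a",220,160,420,280,4)
E
```

```text
[ 479.68203181 -143.63700248   -5.95157171] [-0.23291236 -1.23827727 -0.07430489]
```

View pics/w9a.png

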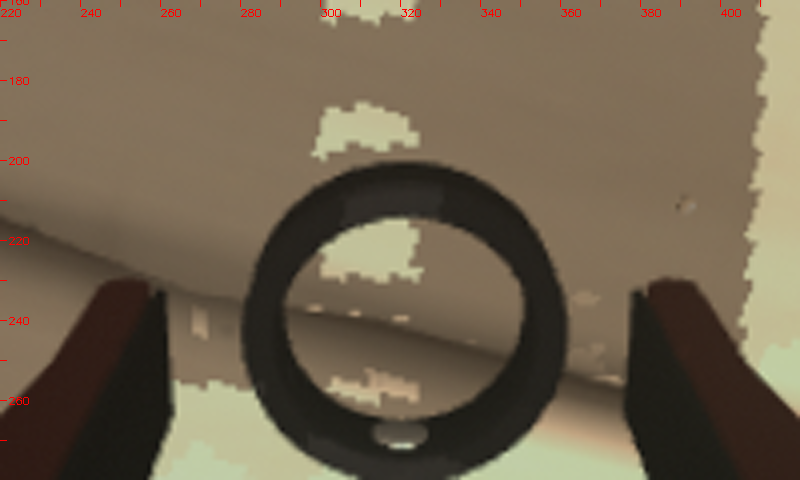

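Emit:
arm_command --increments '[[[0,0,0.2],0],[[0,0,0.2],0]]'

```text
t: 9.9
ee_pos: [479.9, -143.7, -10.0]
orientation: [-2.507, 1.879, -0.041]
ft_force: [-0.5, -0.6, 0.5]
width: 66.0
```

Emit:
arm_command --increments '[[[0,0,0.2],0]]'

```text
t: 10.0
ee_pos: [480.0, -143.7, -12.0]
orientation: [-2.507, 1.879, -0.041]
ft_force: [-0.8, 0.1, 0.1]
width: 65.7
```

Emit:
arm_command --increments '[[[0,0,0.2],0]]'

```text
t: 10.1
ee_pos: [480.1, -143.8, -14.2]
orientation: [-2.507, 1.879, -0.041]
ft_force: [1.1, -0.9, -0.8]
width: 65.5
```

Emit:
arm_command --increments '[[[0,0,0.1],0]]'

```text
t: 10.2
ee_pos: [480.0, -143.8, -15.4]
orientation: [-2.507, 1.879, -0.041]
ft_force: [-0.2, 0.0, 0.1]
width: 65.9
```

```bash
python3 - <<'E'
from h import *
o=get_obs();print(o["ee_pos"],o["ft_force"],o["qpos"])
save(get_image("wrist"),"w10")
im=cv2.imread("pics/w10.png")[:,:,::-1].copy();crop(im,"w10a",220,160,420,280,4)
E
```

```text
[ 480.04907014 -143.75681251  -15.44091209] [-0.16555396  0.02306563  0.06752226] [-3.14268484e-01  6.07873103e-01  2.02089795e+00 -1.44840279e-03
  4.85525769e-01  9.73599319e-01]
```

View pics/w10a.png

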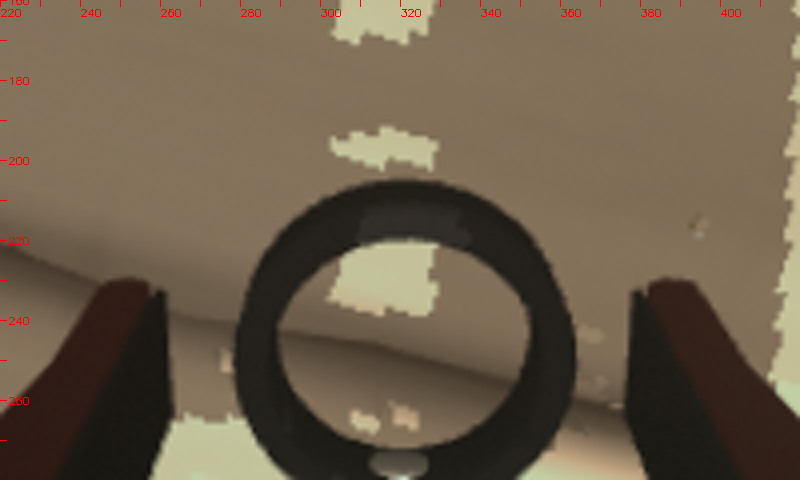

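Emit:
arm_command --increments '[[[0,0,0],0],[[0,0,0],0],[[0,0,0],0],[[0,0,0],0],[[0,0,0],0]]' --gripper 0.3

```text
t: 10.75
ee_pos: [480.0, -143.8, -15.5]
orientation: [-2.507, 1.879, -0.041]
ft_force: [-0.4, 0.3, -0.0]
width: 45.6
```

```bash
python3 - <<'E'
from h import *
o=get_obs();print(o["ee_pos"],o["ft_force"],o["width"])
E
```

```text
[ 479.97567086 -143.75445028  -15.513355  ] [-0.35806958  0.30684293 -0.01056085] 45.551878097032805
```

Emit:
arm_command --increments '[[[0,0,-2],0],[[0,0,-3],0],[[0,0,-3],0],[[0,0,-3],0],[[0,0,-3],0],[[0,0,-1],0]]'

```text
t: 11.35
ee_pos: [474.1, -141.7, 137.6]
orientation: [-2.509, 1.881, -0.032]
ft_force: [0.0, -0.2, 0.1]
width: 45.5
```

```bash
python3 - <<'E'
from h import *
o=get_obs();print(o["ee_pos"],o["orientation"],o["width"]);go((482.6,131.6,120))
im=get_image("scene")
P=o["ee_pos"];print(proj("scene",P,o),proj("scene",P+[0,0,17],o))
crop(im,"s11",250,60,420,200,4)
P=np.array([480.8,-143.7,0])
E
```

```text
[ 474.11308719 -141.74917344  137.58425165] [-2.50851362  1.88063153 -0.03187187] 45.49644586330205
t 11.35 pos [ 474.1 -141.7  137.6] xang -73.7 q6 0.97 tilt 1.22 w 45.5
turn 0.0; then shift cm (after turn) [-26.02  -8.45   1.58] ; (before) [-26.02  -8.45   1.58] |27.4|
[317.51859735 170.13941782] [317.41388856 163.28244471]
```

View pics/s11.png

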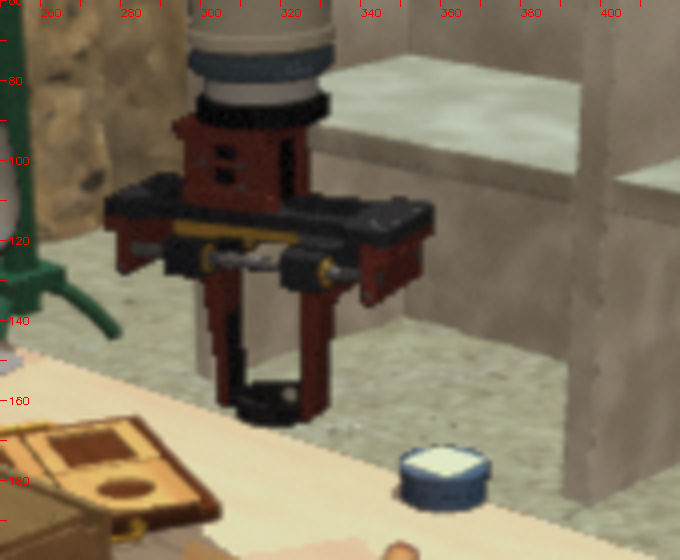

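```bash
python3 - <<'E'
from h import *
for P in ([197.6,-592.5,202],[197.6,-592.5,219]):
  P=np.array(P); x=np.array([np.cos(np.radians(-71.6)),np.sin(np.radians(-71.6)),0])
  print(proj("scene",P), proj("scene",P+46*x),proj("scene",P-46*x))
# FK-ish: tool frame now
print(proj("scene",[474,-141.7,137.6]))
E
```

```text
[413.49048749 261.62798963] [447.73372328 269.26905488] [381.0413881  254.38726952]
[414.3102435  250.67097716] [448.94376669 258.08785954] [381.50974296 243.64664258]
[317.46952005 170.14098307]
```

```bash
sed -i 's/T\[:3,3\]=obs\["ee_pos"\]/T[:3,3]=obs["ee_pos"]+np.array([0,0,ZB])/g; 1a ZB=16.5' h.py; sed -i 's/d=np.array(P)-o\["ee_pos"\]$/d=np.array(P)-o["ee_pos"]-np.array([0,0,ZB])/' h.py; python3 - <<'E'
from h import *
o=dict(ee_pos=np.array([444.632,-289.657,407.119]),orientation=np.array([-2.53962,1.83881,0.01253]))
W=lambda l,z:px("wrist",*l,z,o)
print("stopper",W((312,151.5),46),"ring",W((254.5,117.2),14),"cork",W((372.8,162),46),"mush",W((396,100.8),47),"pink",W((346.5,190),46),"blue",W((406,157),46),W((402,206),46))
c=[(327.5,76),(340.5,100.5),(325,109),(310,84.5)]
print("match",[W(l,15) for l in c],sum(W(l,15) for l in c)/4,"stain",W((265.5,61),12))
o=dict(ee_pos=np.array([475.78,-150.263,254.151]),orientation=np.array([-2.52679515,1.86561516,0.00471392]))
print(px("wrist",316.3,166.3,7,o),px("wrist",397,213,46,o),px("wrist",464.5,222,40,o))
for n,l in dict(right=(225,60.5),bot=(149.5,163.75),left=(79.25,93.75),cross=(139.5,76.25),big=(143.25,115.5),small=(175.5,68),sq=(110.75,84.25),ob=(140.75,39.5)).items(): print(n,px("wrist",*l,14,o))
for n,l in dict(big=(239.3,243.3),small=(249,211),ob=(215.6,205),sq=(206,236)).items(): print(n,px("top",*l,14))
go((482,138,100))
E
```

```text
stopper [ 452.9 -268.7   46. ] ring [ 479.8 -142.6   14. ] cork [ 470.3 -380.1   46. ] mush [ 591.1 -383.    47. ] pink [ 405.1 -351.5   46. ] blue [ 500.1 -436.4   46. ] [ 409.8 -463.9   46. ]
match [array([ 596.4, -251.2,   15. ]), array([ 559.4, -289.2,   15. ]), array([ 534.6, -266.7,   15. ]), array([ 570.5, -225.2,   15. ])] [ 565.225 -258.075   15.   ] stain [ 590.7 -128.8   12. ]
[ 477.9 -143.9    7. ] [ 454.9 -269.8   46. ] [ 471.6 -381.5   40. ]
right [591.   28.3  14. ]
bot [410.1 112.6  14. ]
left [492.9 295.3  14. ]
cross [541.5 166.3  14. ]
big [482.2 141.4  14. ]
small [564.9 104.1  14. ]
sq [519.8 222.8  14. ]
ob [600.3 184.3  14. ]
big [483.5 134.6  14. ]
small [565.2  97.5  14. ]
ob [600.7 179.2  14. ]
sq [521.  213.7  14. ]
t 11.40 pos [ 474.3 -141.8  137.9] xang -73.7 q6 0.97 tilt 1.25 w 45.5
turn 0.0; then shift cm (after turn) [-26.71  -8.49   5.24] ; (before) [-26.71  -8.49   5.24] |28.5|
```

Emit:
arm_command --increments '[[[-3.8,-1.2,0],0],[[-3.8,-1.2,0],0],[[-3.8,-1.2,0],0],[[-3.8,-1.2,0],0],[[-3.8,-1.2,0],0],[[-2,-0.7,0],0],[[0,0,0],0]]'

```text
t: 12.1
ee_pos: [477.6, 84.6, 128.7]
orientation: [-2.508, 1.889, -0.027]
ft_force: [0.1, -0.8, -0.8]
width: 45.7
```

```bash
python3 - <<'E'
from h import *
go((482,136,100)); o=get_obs();import pickle;pickle.dump(o,open("o12.pkl","wb"))
save(get_image("wrist"),"w12"); go((482,136,100))
E
```

```text
t 12.10 pos [477.6  84.6 128.7] xang -74.0 q6 1.46 tilt 0.98 w 45.7
turn 0.0; then shift cm (after turn) [-4.87 -1.79  4.48] ; (before) [-4.87 -1.79  4.48] |6.9|
t 12.15 pos [477.2  83.6 128.5] xang -74.0 q6 1.46 tilt 0.95 w 45.2
turn 0.0; then shift cm (after turn) [-4.96 -1.86  4.46] ; (before) [-4.96 -1.86  4.46] |6.9|
```

View pics/w12.png

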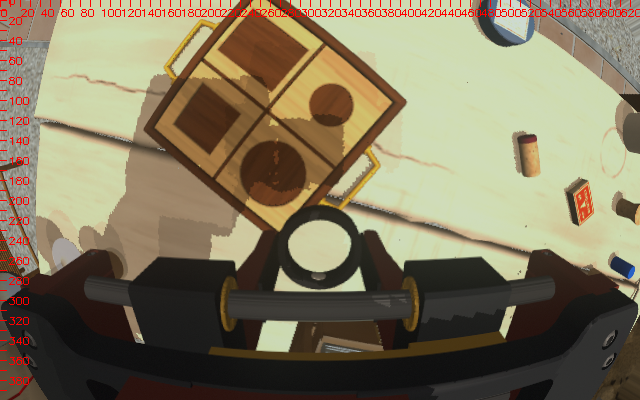

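```bash
python3 - <<'E'
from h import *
im=cv2.imread("pics/w12.png")[:,:,::-1].copy();crop(im,"w12a",140,0,415,240,3-0)
E
```

```text
(no output)
```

View pics/w12a.png

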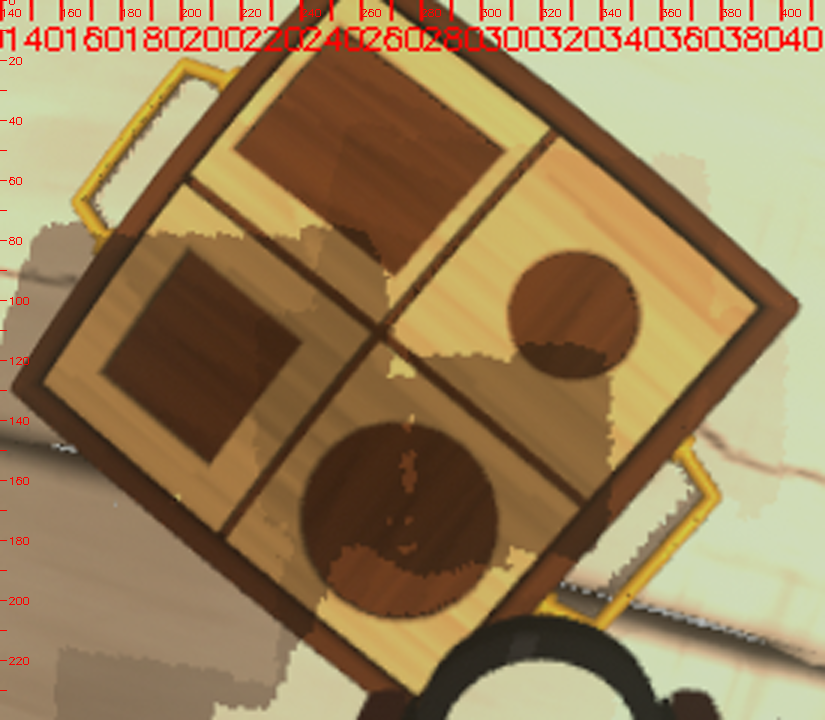

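```bash
cat > cad.py <<'E'
from h import *
import h,pickle
from scipy.optimize import least_squares
o12=pickle.load(open("o12.pkl","rb"))
o2=dict(ee_pos=np.array([475.78,-150.263,254.151]),orientation=np.array([-2.52679515,1.86561516,0.00471392]))
loc=dict(big=(-44,-44),small=(44,-44),sq=(-44,44),ob=(44,44),cross=(0,0),right=(98,-98),bot=(-98,-98),left=(-98,98))
S12=dict(cross=(266.7,110.7),right=(406,101.7),left=(144,129.3),big=(273.3,173.3),small=(331.3,105),sq=(207.3,119),ob=(262.7,51))
S2=dict(right=(225,60.5),bot=(149.5,163.75),left=(79.25,93.75),cross=(139.5,76.25),big=(143.25,115.5),small=(175.5,68),sq=(110.75,84.25),ob=(140.75,39.5))
def W(p,n):
    c,s=np.cos(p[2]),np.sin(p[2]);a,b=loc[n]; return [p[0]+c*a-s*b,p[1]+s*a+c*b,14]
for nm,S,o in (("w12",S12,o12),("w2",S2,o2)):
  def f(p):
    h.ZB=p[3]; return np.concatenate([proj("wrist",W(p,n),o)-S[n] for n in S])
  r=least_squares(f,[541,155,np.radians(-25),10]);p=r.x
  print(nm,p[:2],np.degrees(p[2]),"ZB",p[3],"rms",np.sqrt((r.fun**2).mean()));print({n:np.round(W(p,n)[:2],1) for n in ("big","small","sq","ob")})
T=dict(right=(274.3,198),bot=(254.3,268),left=(180,252.5),big=(239.3,243.3),small=(249,211.3),sq=(206,236.3))
def g(p): return np.concatenate([proj("top",W(p,n))-T[n] for n in T])
r=least_squares(g,[541,155,np.radians(-25)]);p=r.x
print("top",p[:2],np.degrees(p[2]),"rms",np.sqrt((r.fun**2).mean()));print({n:np.round(W(p,n)[:2],1) for n in ("big","small","sq","ob")})
E
python3 cad.py
```

```text
w12 [542.75585054 155.32375506] -24.47859797939299 ZB 7.495554752456364 rms 0.4229746043606283
{'big': array([484.5, 133.5]), 'small': array([564.6,  97. ]), 'sq': array([520.9, 213.6]), 'ob': array([601. , 177.1])}
w2 [541.97097176 156.3954887 ] -24.610357499095382 ZB 6.584704339621224 rms 0.6142987846999964
{'big': array([483.6, 134.7]), 'small': array([563.7,  98.1]), 'sq': array([520.3, 214.7]), 'ob': array([600.3, 178.1])}
top [541.25195367 155.68641935] -24.511648344054088 rms 0.5641776300685097
{'big': array([483. , 133.9]), 'small': array([563. ,  97.4]), 'sq': array([519.5, 214. ]), 'ob': array([599.5, 177.5])}
```

```bash
sed -i 's/^ZB=16.5/ZB=7.0/; s/-np.array(\[0,0,ZB\])$//' h.py; tail -12 h.py; python3 -c "
from h import *
go((484,134,40))"
```

```text
if y%20==0: cv2.putText(c,str(y),(8,(y-y0)*s+4),0,.35,(255,0,0),1)
    cv2.imwrite(f"pics/{name}.png",c[:,:,::-1])
def save(im,name,s=1): crop(im,name,0,0,640,400,s)
def go(P,xang=None):
    """tool x axis world angle (deg, mod 180)"""
    o=get_obs();M=R.from_rotvec(o["orientation"]).as_matrix()
    a=np.degrees(np.arctan2(M[1,0],M[0,0]))
    t=0 if xang is None else (a-xang+90)%180-90   # tool z down: turn about it lowers world angle
    M2=M@R.from_euler('z',t,degrees=True).as_matrix()
    d=np.array(P)-o["ee_pos"]
    print("t %.2f pos %s xang %.1f q6 %.2f tilt %.2f w %.1f"%(o["t"],o["ee_pos"].round(1),a,o["qpos"][5],np.degrees(np.arccos(-M[2,2])),o["width"]))
    print("turn %.1f; then shift cm (after turn) %s ; (before) %s |%.1f|"%(t,(M2.T@d/10).round(2),(M.T@d/10).round(2),np.linalg.norm(d)/10))
t 12.15 pos [477.2  83.6 128.5] xang -74.0 q6 1.46 tilt 0.95 w 45.2
turn 0.0; then shift cm (after turn) [-4.77 -1.95  8.82] ; (before) [-4.77 -1.95  8.82] |10.2|
```

Emit:
arm_command --increments '[[[-2.4,-1,0],0],[[-2.4,-1,2],0],[[0,0,2.5],0],[[0,0,2.5],0],[[0,0,1],0],[[0,0,0],0]]'

```text
t: 12.75
ee_pos: [483.4, 129.7, 42.0]
orientation: [2.502, -1.895, 0.023]
ft_force: [0.1, -0.1, -0.2]
width: 45.5
```

```bash
python3 - <<'E'
from h import *
go((484,134,-5))
o=get_obs();save(get_image("wrist"),"w13")
for n,p in dict(big=(484,134,14),tcp=o["ee_pos"]).items(): print(n,proj("wrist",p,o))
E
```

```text
t 12.75 pos [483.4 129.7  42. ] xang -74.3 q6 1.56 tilt 0.86 w 45.5
turn 0.0; then shift cm (after turn) [-0.46 -0.15  4.69] ; (before) [-0.46 -0.15  4.69] |4.7|
big [313.79815707 215.90527331]
tcp [319.74152868 231.24865169]
```

View pics/w13.png

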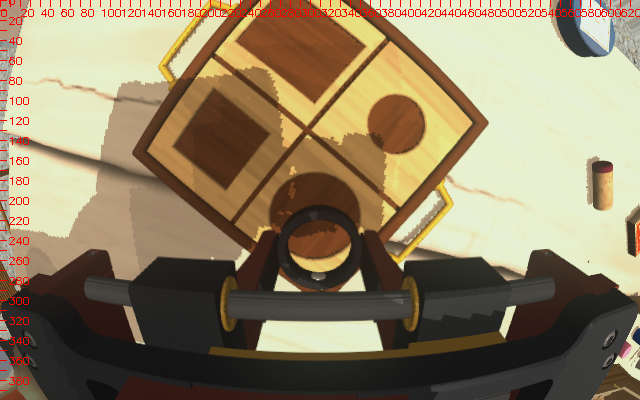

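Emit:
arm_command --increments '[[[-0.5,-0.2,1.5],0],[[0,0,1.5],0],[[0,0,1],0],[[0,0,0.3],0]]'

```text
t: 13.2
ee_pos: [488.2, 133.3, 2.1]
orientation: [-2.499, 1.899, -0.03]
ft_force: [-0.2, -1.1, 0.8]
width: 45.9
```

```bash
python3 - <<'E'
from h import *
go((484,134,-4.5))
E
```

```text
t 13.20 pos [488.2 133.3   2.1] xang -74.5 q6 1.57 tilt 1.12 w 45.9
turn 0.0; then shift cm (after turn) [-0.19  0.4   0.66] ; (before) [-0.19  0.4   0.66] |0.8|
```

Emit:
arm_command --increments '[[[-0.2,0.4,0.4],0],[[0,0,0.2],0]]'

```text
t: 13.4
ee_pos: [484.3, 133.9, -3.3]
orientation: [-2.498, 1.899, -0.032]
ft_force: [-1.0, -0.5, -0.1]
width: 45.4
```

Emit:
arm_command --increments '[[[0,0,0.1],0]]'

```text
t: 13.5
ee_pos: [484.5, 133.9, -4.1]
orientation: [-2.498, 1.899, -0.032]
ft_force: [-0.1, 0.7, -0.2]
width: 45.2
```

Emit:
arm_command --increments '[[[0,0,0],0],[[0,0,0],0],[[0,0,0],0]]' --gripper 0.64

```text
t: 13.8
ee_pos: [485.0, 134.1, -3.3]
orientation: [-2.497, 1.898, -0.033]
ft_force: [0.6, -0.3, 0.6]
width: 55.9
```

Emit:
arm_command --increments '[[[0,0,-1],0],[[0,0,-2],0],[[0,0,-3],0],[[0,0,-3],0],[[0,0,-2],0],[[0,0,0],0]]'

```text
t: 14.4
ee_pos: [482.6, 135.3, 113.4]
orientation: [-2.497, 1.898, -0.033]
ft_force: [0.8, 0.3, 1.0]
width: 56.1
```

```bash
python3 - <<'E'
from h import *
go((454,-269,110))
o=get_obs();save(get_image("wrist"),"w14")
for n,p in dict(big=(484,134,14),).items(): print(n,proj("wrist",p,o))
im=cv2.imread("pics/w14.png")[:,:,::-1].copy();crop(im,"w14a",230,100,420,260,4)
E
```

```text
t 14.40 pos [482.6 135.3 113.4] xang -74.5 q6 1.57 tilt 1.25 w 56.1
turn 0.0; then shift cm (after turn) [38.18 13.59  0.65] ; (before) [38.18 13.59  0.65] |40.5|
big [319.76474092 195.63567163]
```

View pics/w14a.png

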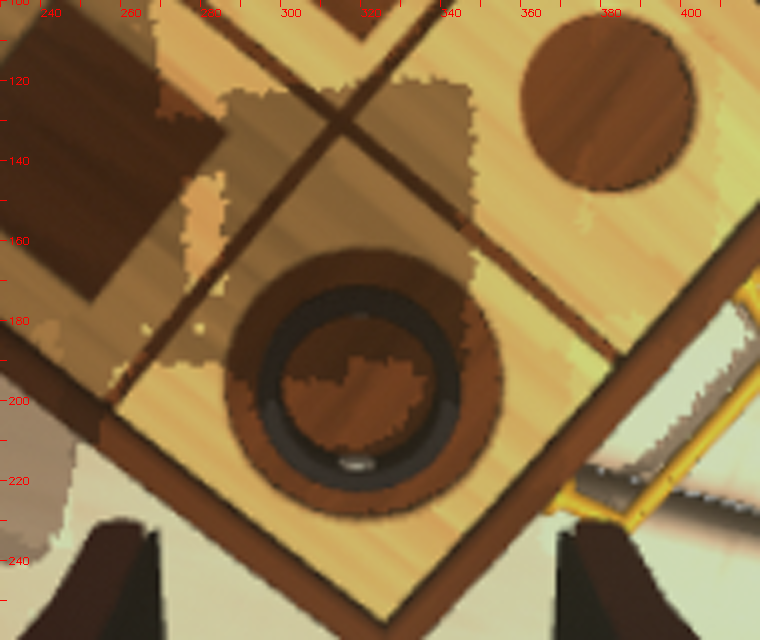

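Emit:
arm_command --increments '[[[3.5,1.2,0],0],[[4.2,1.5,0],0],[[4.2,1.5,0],0],[[4.2,1.5,0],0],[[4.2,1.5,0],0],[[4.2,1.5,0],0],[[4.2,1.5,0],0],[[3,1.2,0],0],[[0,0,0],0]]' --gripper 0.8

```text
t: 15.35
ee_pos: [453.1, -211.2, 107.4]
orientation: [-2.505, 1.893, -0.02]
ft_force: [0.1, 0.8, -0.7]
width: 70.4
```

```bash
python3 - <<'E'
from h import *
o=get_obs();save(get_image("wrist"),"w15");go((455,-269,110))
import pickle;pickle.dump(o,open("o15.pkl","wb"))
E
```

```text
t 15.40 pos [ 452.7 -209.5  107.1] xang -74.1 q6 0.84 tilt 0.65 w 70.0
turn 0.0; then shift cm (after turn) [ 5.79  1.4  -0.26] ; (before) [ 5.79  1.4  -0.26] |6.0|
```

View pics/w15.png

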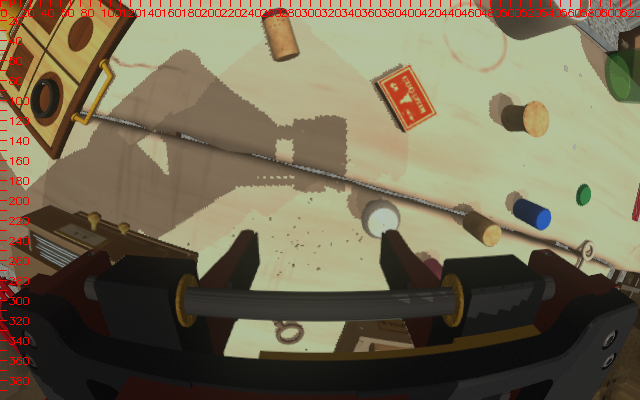

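```bash
python3 - <<'E'
from h import *
import pickle
o=pickle.load(open("o15.pkl","rb"))
im=cv2.imread("pics/w15.png")[:,:,::-1].copy();crop(im,"w15a",350,180,520,290,4)
for z in (0,46): print("stop",px("wrist",382,218,z,o))
print("cork",px("wrist",489,236,46,o),"blue",px("wrist",541,219,46,o),"mush",px("wrist",536,120,47,o))
c=[(414.5,62),(437.5,116),(408.5,131.5),(377,80)]
print("match",[px("wrist",*l,15,o)[:2] for l in c])
o1=dict(ee_pos=np.array([444.632,-289.657,407.119]),orientation=np.array([-2.53962,1.83881,0.01253]))
print("box2",px("wrist",303,206,60,o1),px("wrist",395,235,60,o1),px("wrist",285,265,100,o1))
E
```

```text
stop [ 446.5 -280.3    0. ]
stop [ 457.7 -266.4   46. ]
cork [ 468.7 -378.8   46. ] blue [ 502.  -438.5   46. ] mush [ 591.8 -388.4   47. ]
match [array([ 602.3, -261.2]), array([ 560.4, -297.6]), array([ 536.8, -274.2]), array([ 573.3, -232. ])]
box2 [ 357.  -283.5   60. ] [ 357.1 -464.8   60. ] [ 253.3 -284.3  100. ]
```

View pics/w15a.png

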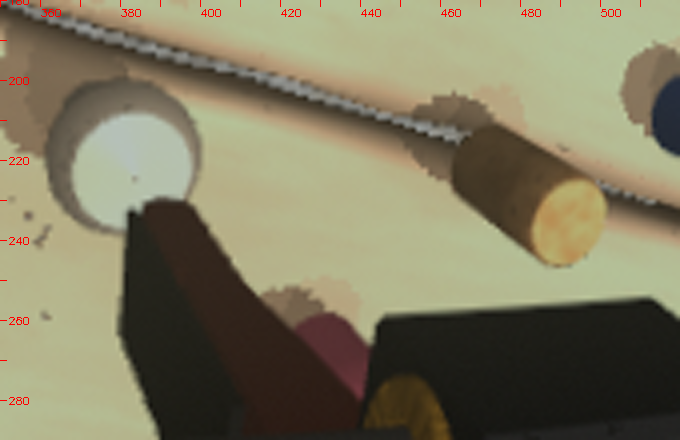

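```bash
python3 - <<'E'
from h import *
import pickle
o=pickle.load(open("o15.pkl","rb"))
print(px("wrist",382.8,223,48,o)); go((455,-268,70))
E
```

```text
[ 454.1 -268.    48. ]
t 15.40 pos [ 452.7 -209.5  107.1] xang -74.1 q6 0.84 tilt 0.65 w 70.0
turn 0.0; then shift cm (after turn) [5.66 1.41 3.74] ; (before) [5.66 1.41 3.74] |6.9|
```

Emit:
arm_command --increments '[[[2.9,0.6,0],0],[[2.9,0.6,0],0],[[0,0,1.5],0],[[0,0,1.5],0],[[0,0,0],0]]'

```text
t: 15.9
ee_pos: [455.6, -264.4, 72.8]
orientation: [-2.508, 1.889, -0.006]
ft_force: [-1.0, -0.0, 0.9]
width: 70.6
```

```bash
python3 - <<'E'
from h import *
o=get_obs();save(get_image("wrist"),"w16");go((455,-269,110))
print(proj("wrist",o["ee_pos"]-[0,0,0],o))
import pickle;pickle.dump(o,open("o16.pkl","wb"))
im=cv2.imread("pics/w16.png")[:,:,::-1].copy();crop(im,"w16a",230,150,420,270,4)
E
```

```text
t 15.95 pos [ 455.9 -264.4   73.5] xang -73.9 q6 0.74 tilt 0.26 w 70.2
turn 0.0; then shift cm (after turn) [ 0.43  0.2  -3.65] ; (before) [ 0.43  0.2  -3.65] |3.7|
[319.87266598 231.22582213]
```

View pics/w16a.png

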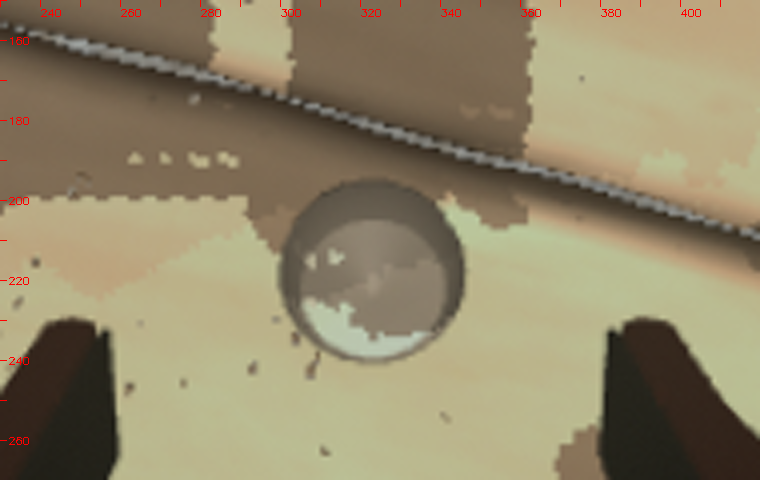

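```bash
python3 - <<'E'
from h import *
import pickle
o=pickle.load(open("o16.pkl","rb"))
P=px("wrist",323.3,222.5,48,o);print(P); go((P[0],P[1],0))
E
```

```text
[ 454.  -267.5   48. ]
t 15.95 pos [ 455.9 -264.4   73.5] xang -73.9 q6 0.74 tilt 0.26 w 70.2
turn 0.0; then shift cm (after turn) [0.23 0.3  7.35] ; (before) [0.23 0.3  7.35] |7.4|
```

Emit:
arm_command --increments '[[[0.3,0.3,1.5],0],[[0,0,1.5],0],[[0,0,1.5],0],[[0,0,1.5],0],[[0,0,0.7],0],[[0,0,0],0]]'

```text
t: 16.55
ee_pos: [456.6, -263.4, 7.2]
orientation: [-2.514, 1.88, -0.009]
ft_force: [0.7, 1.0, 0.2]
width: 70.1
```

```bash
python3 - <<'E'
from h import *
go((454,-267.5,0))
o=get_obs();save(get_image("wrist"),"w17")
im=cv2.imread("pics/w17.png")[:,:,::-1].copy();crop(im,"w17a",230,180,420,300,4)
E
```

```text
t 16.55 pos [ 456.6 -263.4    7.2] xang -73.6 q6 0.73 tilt 0.35 w 70.1
turn 0.0; then shift cm (after turn) [0.32 0.37 0.72] ; (before) [0.32 0.37 0.72] |0.9|
```

View pics/w17a.png

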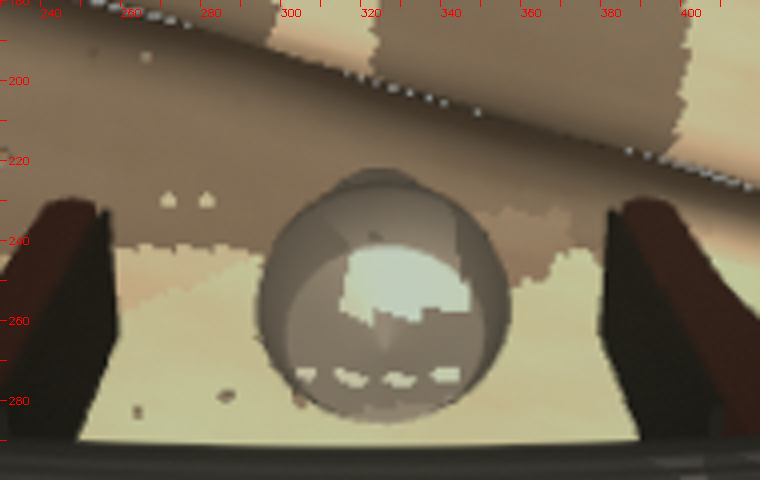

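Emit:
arm_command --increments '[[[0.3,0.4,0.4],0],[[0,0,0.2],0],[[0,0,0],0]]'

```text
t: 16.9
ee_pos: [454.8, -268.2, 3.0]
orientation: [-2.514, 1.879, -0.014]
ft_force: [-0.5, 0.2, 0.6]
width: 70.1
```

Emit:
arm_command --increments '[[[0,0,0],0],[[0,0,0],0],[[0,0,0],0],[[0,0,0],0],[[0,0,0],0],[[0,0,0],0]]' --gripper 0.2

```text
t: 17.5
ee_pos: [455.2, -268.6, 3.9]
orientation: [-2.514, 1.879, -0.016]
ft_force: [-0.6, -0.9, -0.4]
width: 32.9
```

Emit:
arm_command --increments '[[[0,0,-1.5],0],[[0,0,-2.5],0],[[0,0,-2.5],0],[[0,0,-2.5],0],[[0,0,-1],0],[[0,0,0],0]]'

```text
t: 18.1
ee_pos: [453.5, -267.8, 110.4]
orientation: [-2.514, 1.879, -0.014]
ft_force: [0.2, -0.1, -0.8]
width: 32.5
```

```bash
python3 - <<'E'
from h import *
go((520.2,214.2,110))
save(get_image("wrist"),"w18")
E
```

```text
t 18.10 pos [ 453.5 -267.8  110.4] xang -73.6 q6 0.72 tilt 0.55 w 32.5
turn 0.0; then shift cm (after turn) [-44.35 -20.04  -0.05] ; (before) [-44.35 -20.04  -0.05] |48.7|
```

View pics/w18.png

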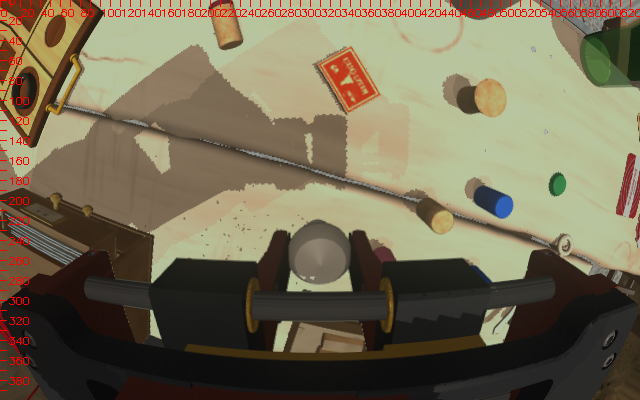

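Held upright. Carry it to the square pocket.

Emit:
arm_command --increments '[[[-3,-1.4,0],0],[[-4,-1.8,0],0],[[-4,-1.8,0],0],[[-4,-1.8,0],0],[[-4,-1.8,0],0],[[-4,-1.8,0],0],[[-4,-1.8,0],0],[[-4,-1.8,0],0],[[-4,-1.8,0],0],[[-4,-1.8,0],0],[[-2,-0.9,0],0],[[0,0,0],0]]'

```text
t: 19.35
ee_pos: [510.4, 193.7, 95.0]
orientation: [2.505, -1.881, -0.007]
ft_force: [-0.6, -0.3, -0.9]
width: 32.3
```

```bash
python3 - <<'E'
from h import *
go((520.2,214.2,60))
E
```

```text
t 19.35 pos [510.4 193.7  95. ] xang -73.8 q6 1.63 tilt 0.57 w 32.3
turn 0.0; then shift cm (after turn) [-1.7  -1.54  3.48] ; (before) [-1.7  -1.54  3.48] |4.2|
```

Emit:
arm_command --increments '[[[-1.6,-1.5,0],0],[[0,0,1.5],0],[[0,0,1.5],0],[[0,0,0],0]]'

```text
t: 19.75
ee_pos: [515.9, 209.5, 58.6]
orientation: [2.5, -1.875, -0.013]
ft_force: [-0.2, 0.2, -1.3]
width: 32.6
```

```bash
python3 - <<'E'
from h import *
o=get_obs();save(get_image("wrist"),"w19");go((520.2,214.2,14))
for p in [(520.2,214.2,14),o["ee_pos"]]: print(proj("wrist",p,o))
E
```

```text
t 19.80 pos [516.1 209.5  59.3] xang -73.8 q6 1.65 tilt 1.08 w 32.6
turn 0.0; then shift cm (after turn) [-0.35 -0.61  4.52] ; (before) [-0.35 -0.61  4.52] |4.6|
[315.34712072 203.58804758]
[319.85184787 231.00860932]
```

View pics/w19.png

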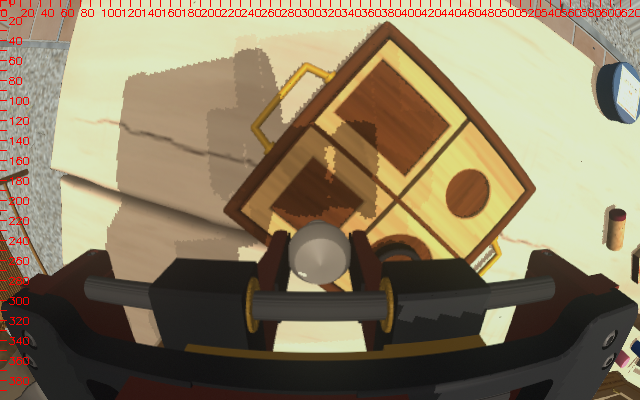

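Emit:
arm_command --increments '[[[-0.3,-0.6,1],0],[[0,0,1.2],0],[[0,0,1],0],[[0,0,0.5],0],[[0,0,0],0]]'

```text
t: 20.3
ee_pos: [520.2, 211.4, 18.7]
orientation: [2.496, -1.877, -0.014]
ft_force: [-0.1, -0.6, -0.8]
width: 32.4
```

```bash
python3 - <<'E'
from h import *
go((520.2,214.2,14))
E
```

```text
t 20.30 pos [520.2 211.4  18.7] xang -73.9 q6 1.66 tilt 1.16 w 32.4
turn 0.0; then shift cm (after turn) [-0.27 -0.09  0.47] ; (before) [-0.27 -0.09  0.47] |0.5|
```

Emit:
arm_command --increments '[[[-0.3,-0.1,0.3],0],[[0,0,0.1],0],[[0,0,0],0]]'

```text
t: 20.6
ee_pos: [520.5, 215.0, 14.7]
orientation: [2.497, -1.877, -0.013]
ft_force: [-1.0, -0.3, -0.8]
width: 32.2
```

Emit:
arm_command --increments '[[[0,0,0.1],0],[[0,0,0],0]]'

```text
t: 20.8
ee_pos: [520.8, 215.3, 14.1]
orientation: [2.498, -1.878, -0.012]
ft_force: [-0.6, -0.7, -0.6]
width: 32.4
```

Emit:
arm_command --increments '[[[0,0,0.1],0]]'

```text
t: 20.9
ee_pos: [521.1, 215.4, 13.4]
orientation: [2.498, -1.878, -0.012]
ft_force: [0.0, 0.6, -0.2]
width: 32.4
```

Emit:
arm_command --increments '[[[0,0,0.1],0]]'

```text
t: 21.0
ee_pos: [521.3, 215.5, 12.7]
orientation: [2.499, -1.878, -0.012]
ft_force: [-0.8, -0.2, 8.8]
width: 31.8
```

Emit:
arm_command --increments '[[[0,0,0.1],0]]'

```text
t: 21.1
ee_pos: [521.9, 215.7, 12.6]
orientation: [2.499, -1.879, -0.011]
ft_force: [-2.8, -0.7, 13.8]
width: 32.3
```

Emit:
arm_command --increments '[[[0,0,-0.1],0],[[0,0,0],0],[[0,0,0],0],[[0,0,0],0]]' --gripper 0.7

```text
t: 21.5
ee_pos: [522.4, 215.9, 14.2]
orientation: [2.5, -1.88, -0.009]
ft_force: [0.0, -0.4, 0.0]
width: 60.0
```

Emit:
arm_command --increments '[[[0,0,-1],0],[[0,0,-2],0],[[0,0,-3],0],[[0,0,-3],0],[[0,0,-2],0],[[0,0,0],0]]'

```text
t: 22.1
ee_pos: [523.2, 216.4, 129.5]
orientation: [2.498, -1.878, -0.011]
ft_force: [0.7, 0.0, -0.6]
width: 61.4
```

```bash
python3 - <<'E'
from h import *
go((470,-379,125))
o=get_obs();save(get_image("wrist"),"w20")
print(proj("wrist",(520.2,214.2,57),o))
im=cv2.imread("pics/w20.png")[:,:,::-1].copy();crop(im,"w20a",230,100,420,280,4)
E
```

```text
t 22.10 pos [523.2 216.4 129.5] xang -73.9 q6 1.66 tilt 1.00 w 61.4
turn 0.0; then shift cm (after turn) [55.71 21.64  1.02] ; (before) [55.71 21.64  1.02] |59.8|
[320.82923693 204.44022636]
```

View pics/w20a.png

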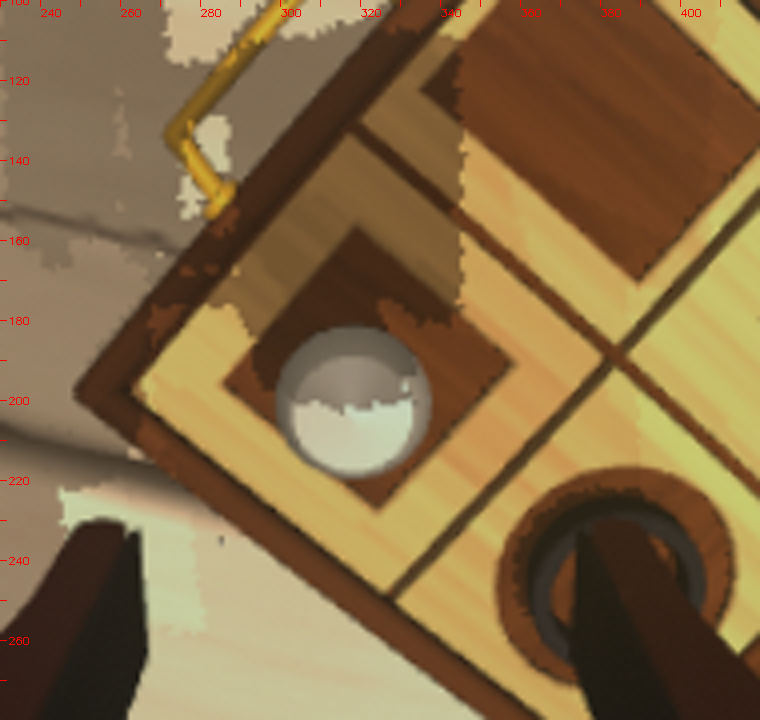

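Emit:
arm_command --increments '[[[3,1.2,0],0],[[4,1.55,0],0],[[4,1.55,0],0],[[4,1.55,0],0],[[4,1.55,0],0],[[4,1.55,0],0],[[4,1.55,0],0],[[4,1.55,0],0],[[4,1.55,0],0],[[4,1.55,0],0],[[4,1.55,0],0],[[4,1.55,0],0],[[4,1.55,0],0],[[0,0,0],0]]' --gripper 0.5

```text
t: 23.55
ee_pos: [462.8, -346.4, 116.3]
orientation: [2.496, -1.866, -0.045]
ft_force: [-0.5, 0.9, -0.8]
width: 43.9
```

```bash
python3 - <<'E'
from h import *
o=get_obs();save(get_image("wrist"),"w21");go((470,-379,85))
import pickle;pickle.dump(o,open("o21.pkl","wb"))
E
```

```text
t 23.60 pos [ 462.2 -343.9  115.8] xang -73.6 q6 0.66 tilt 2.26 w 44.0
turn 0.0; then shift cm (after turn) [3.62 0.13 3.05] ; (before) [3.62 0.13 3.05] |4.7|
```

View pics/w21.png

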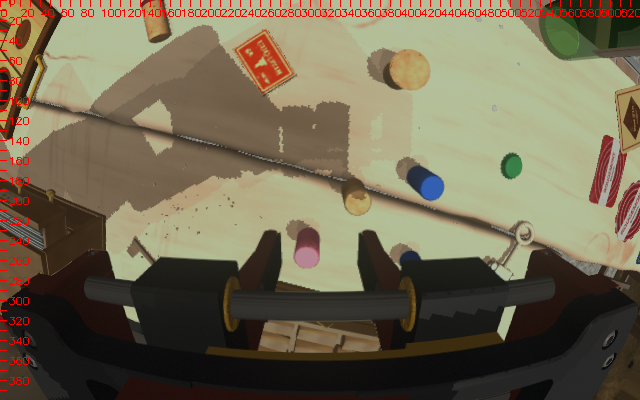

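```bash
python3 - <<'E'
from h import *
import pickle
o=pickle.load(open("o21.pkl","rb"))
im=cv2.imread("pics/w21.png")[:,:,::-1].copy();crop(im,"w21a",280,150,460,280,4)
print(px("wrist",357.5,203.5,46,o),px("wrist",306,257,46,o),px("wrist",432,187,46,o),px("wrist",410,69,47,o))
E
```

```text
[ 468.7 -378.3   46. ] [ 405.7 -349.4   46. ] [ 502.6 -438.3   46. ] [ 592.7 -385.2   47. ]
```

View pics/w21a.png

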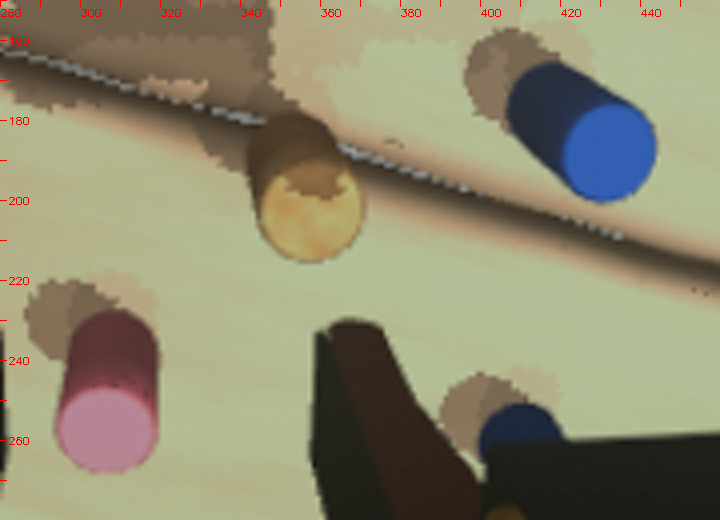

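Emit:
arm_command --increments '[[[1.8,0.1,0],0],[[1.8,0.1,0],0],[[0,0,1.5],0],[[0,0,1.5],0],[[0,0,1],0],[[0,0,0],0]]'

```text
t: 24.2
ee_pos: [466.0, -372.2, 66.9]
orientation: [2.501, -1.863, -0.067]
ft_force: [0.7, 0.7, -0.2]
width: 43.8
```

```bash
python3 - <<'E'
from h import *
o=get_obs();save(get_image("wrist"),"w22");go((468.7,-378.3,-5))
import pickle;pickle.dump(o,open("o22.pkl","wb"))
im=cv2.imread("pics/w22.png")[:,:,::-1].copy();crop(im,"w22a",250,170,420,280,4)
print(proj("wrist",(468.7,-378.3,46),o))
E
```

```text
t 24.25 pos [ 466.3 -372.3   67.5] xang -73.4 q6 0.62 tilt 2.74 w 44.0
turn 0.0; then shift cm (after turn) [ 0.79 -0.37  7.23] ; (before) [ 0.79 -0.37  7.23] |7.3|
[329.94561848 218.35063181]
```

View pics/w22a.png

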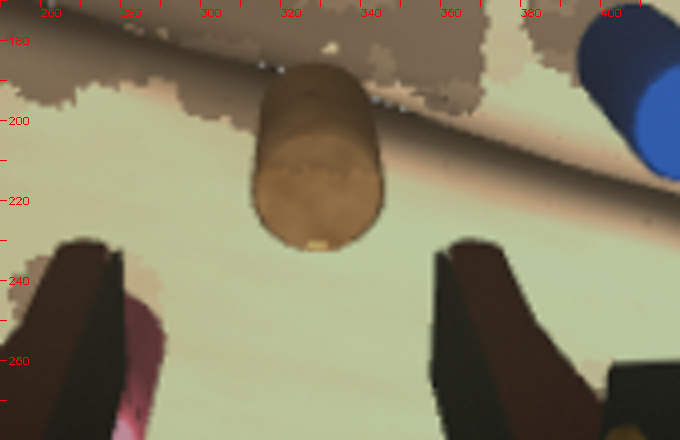

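Emit:
arm_command --increments '[[[0.5,-0.2,1],0],[[0.3,-0.2,1],0],[[0,0,0],0]]'

```text
t: 24.55
ee_pos: [472.5, -378.8, 46.2]
orientation: [2.502, -1.862, -0.064]
ft_force: [0.8, 0.4, -0.3]
width: 43.8
```

```bash
python3 - <<'E'
from h import *
go((468.7,-378.3,-7))
E
```

```text
t 24.55 pos [ 472.5 -378.8   46.2] xang -73.3 q6 0.62 tilt 2.68 w 43.8
turn 0.0; then shift cm (after turn) [-0.06  0.13  5.33] ; (before) [-0.06  0.13  5.33] |5.3|
```

Emit:
arm_command --increments '[[[0,0.2,1],0],[[0,0,1.3],0],[[0,0,1.3],0],[[0,0,1.2],0],[[0,0,0.4],0],[[0,0,0],0]]'

```text
t: 25.15
ee_pos: [467.4, -379.0, -10.9]
orientation: [2.501, -1.863, -0.065]
ft_force: [-0.1, 0.7, 0.4]
width: 43.6
```

```bash
python3 - <<'E'
from h import *
o=get_obs();save(get_image("wrist"),"w23");go((468.7,-378.3,-7))
im=cv2.imread("pics/w23.png")[:,:,::-1].copy();crop(im,"w23a",250,190,420,300,4)
E
```

```text
t 25.20 pos [ 467.5 -379.   -10.7] xang -73.4 q6 0.62 tilt 2.71 w 43.8
turn 0.0; then shift cm (after turn) [-0.04 -0.12 -0.37] ; (before) [-0.04 -0.12 -0.37] |0.4|
```

View pics/w23a.png

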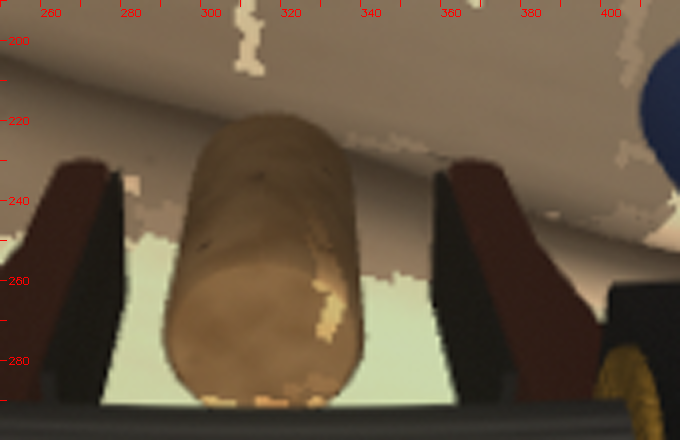

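Emit:
arm_command --increments '[[[-0.1,0,0],0],[[0,0,0],0],[[0,0,0],0],[[0,0,0],0],[[0,0,0],0]]' --gripper 0.15

```text
t: 25.7
ee_pos: [468.4, -378.9, -8.8]
orientation: [2.501, -1.862, -0.06]
ft_force: [-0.9, 0.7, 0.5]
width: 23.2
```

Emit:
arm_command --increments '[[[0,0,-1],0],[[0,0,-2.5],0],[[0,0,-2.5],0],[[0,0,-2.5],0],[[0,0,-2.5],0],[[0,0,0],0]]'

```text
t: 26.3
ee_pos: [473.6, -379.5, 107.9]
orientation: [2.501, -1.863, -0.059]
ft_force: [0.8, 0.4, 0.1]
width: 22.6
```

```bash
python3 - <<'E'
from h import *
go((563.8,97.4,105))
save(get_image("wrist"),"w24")
E
```

```text
t 26.30 pos [ 473.6 -379.5  107.9] xang -73.4 q6 0.62 tilt 2.53 w 22.6
turn 0.0; then shift cm (after turn) [-43.1  -22.32   0.13] ; (before) [-43.1  -22.32   0.13] |48.5|
```

View pics/w24.png

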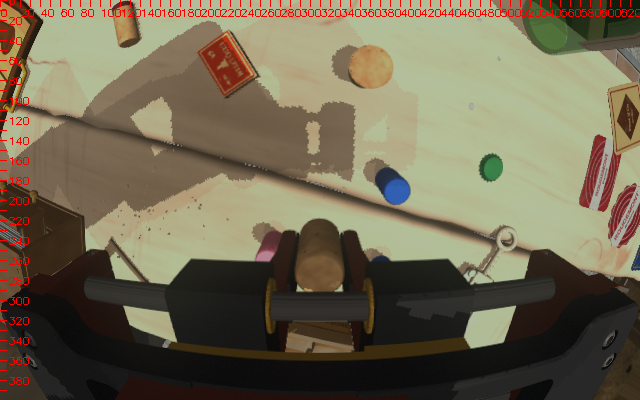

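Emit:
arm_command --increments '[[[-3,-1.5,-0.5],0],[[-4,-2.1,0],0],[[-4,-2.1,0],0],[[-4,-2.1,0],0],[[-4,-2.1,0],0],[[-4,-2.1,0],0],[[-4,-2.1,0],0],[[-4,-2.1,0],0],[[-4,-2.1,0],0],[[-4,-2.1,0],0],[[-2,-1,0],0],[[0,0,0],0]]'

```text
t: 27.55
ee_pos: [555.8, 92.1, 98.3]
orientation: [2.49, -1.863, -0.083]
ft_force: [-0.0, -0.7, -0.2]
width: 22.7
```

```bash
python3 - <<'E'
from h import *
go((563.8,97.4,60))
E
```

```text
t 27.55 pos [555.8  92.1  98.3] xang -73.7 q6 1.41 tilt 3.51 w 22.7
turn 0.0; then shift cm (after turn) [-0.19 -1.14  3.77] ; (before) [-0.19 -1.14  3.77] |3.9|
```

Emit:
arm_command --increments '[[[-0.1,-0.7,1],0],[[0,-0.4,1.5],0],[[0,0,1],0],[[0,0,0],0]]'

```text
t: 27.95
ee_pos: [561.9, 93.5, 57.0]
orientation: [2.485, -1.863, -0.088]
ft_force: [-0.3, -0.5, -0.3]
width: 22.5
```

```bash
python3 - <<'E'
from h import *
o=get_obs();save(get_image("wrist"),"w25");go((563.8,97.4,5))
for p in [(563.8,97.4,14),o["ee_pos"]]: print(proj("wrist",p,o))
E
```

```text
t 28.00 pos [562.2  93.5  57.5] xang -73.8 q6 1.41 tilt 3.76 w 22.7
turn 0.0; then shift cm (after turn) [-0.2  -0.58  5.23] ; (before) [-0.2  -0.58  5.23] |5.3|
[317.22405598 204.70408762]
[320.14530434 230.59902865]
```

View pics/w25.png

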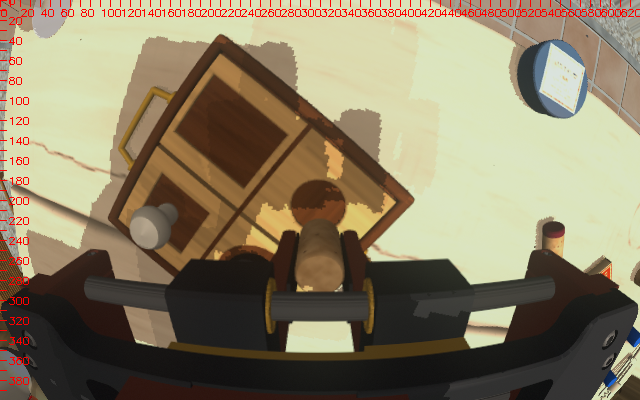

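Emit:
arm_command --increments '[[[-0.2,-0.6,1],0],[[0,0,1.3],0],[[0,0,1.2],0],[[0,0,0.5],0],[[0,0,0],0]]'

```text
t: 28.5
ee_pos: [565.1, 96.1, 13.7]
orientation: [2.483, -1.866, -0.087]
ft_force: [-0.5, 1.1, 0.2]
width: 22.7
```

```bash
python3 - <<'E'
from h import *
go((563.8,97.4,1))
E
```

```text
t 28.50 pos [565.1  96.1  13.7] xang -73.9 q6 1.41 tilt 3.75 w 22.7
turn 0.0; then shift cm (after turn) [-0.13  0.01  1.28] ; (before) [-0.13  0.01  1.28] |1.3|
```

Emit:
arm_command --increments '[[[-0.1,0,0.6],0],[[0,0,0.4],0],[[0,0,0.1],0]]'

```text
t: 28.8
ee_pos: [564.4, 97.4, 2.3]
orientation: [2.484, -1.866, -0.086]
ft_force: [0.0, -0.3, 0.1]
width: 23.1
```

Emit:
arm_command --increments '[[[0,0,0.1],0]]'

```text
t: 28.9
ee_pos: [564.4, 97.5, 1.3]
orientation: [2.484, -1.866, -0.086]
ft_force: [0.5, -0.2, 0.6]
width: 22.5
```

Emit:
arm_command --increments '[[[0,0,0.1],0]]'

```text
t: 29.0
ee_pos: [564.5, 97.5, 0.5]
orientation: [2.484, -1.866, -0.085]
ft_force: [-0.3, -1.1, -0.4]
width: 22.9
```

Emit:
arm_command --increments '[[[0,0,0.1],0]]'

```text
t: 29.1
ee_pos: [564.6, 97.6, -0.4]
orientation: [2.485, -1.867, -0.085]
ft_force: [0.6, -0.4, -0.7]
width: 22.8
```

Emit:
arm_command --increments '[[[0,0,0.1],0]]'

```text
t: 29.2
ee_pos: [564.7, 97.6, -0.7]
orientation: [2.485, -1.867, -0.085]
ft_force: [-4.2, -0.4, 14.8]
width: 23.0
```

Contact with the floor. Release.

Emit:
arm_command --increments '[[[0,0,-0.1],0],[[0,0,0],0],[[0,0,0],0]]' --gripper 0.5

```text
t: 29.5
ee_pos: [565.2, 97.7, 0.9]
orientation: [2.485, -1.867, -0.084]
ft_force: [0.6, 0.1, 0.3]
width: 42.2
```

Emit:
arm_command --increments '[[[0,0,-1],0],[[0,0,-2],0],[[0,0,-3],0],[[0,0,-3],0],[[0,0,-2],0],[[0,0,0],0]]'

```text
t: 30.1
ee_pos: [572.0, 96.7, 116.3]
orientation: [2.484, -1.867, -0.085]
ft_force: [0.1, 0.8, -0.4]
width: 44.0
```

```bash
python3 - <<'E'
from h import *
go((567,-260,105),-45)
o=get_obs();save(get_image("wrist"),"w26");print(proj("wrist",(563.8,97.4,55),o))
im=cv2.imread("pics/w26.png")[:,:,::-1].copy();crop(im,"w26a",230,100,420,280,4)
E
```

```text
t 30.10 pos [572.   96.7 116.3] xang -73.9 q6 1.42 tilt 3.65 w 44.0
turn -28.9; then shift cm (after turn) [24.9  25.56  0.93] ; (before) [34.15 10.35  0.93] |35.7|
[318.21536304 209.66782875]
```

View pics/w26a.png

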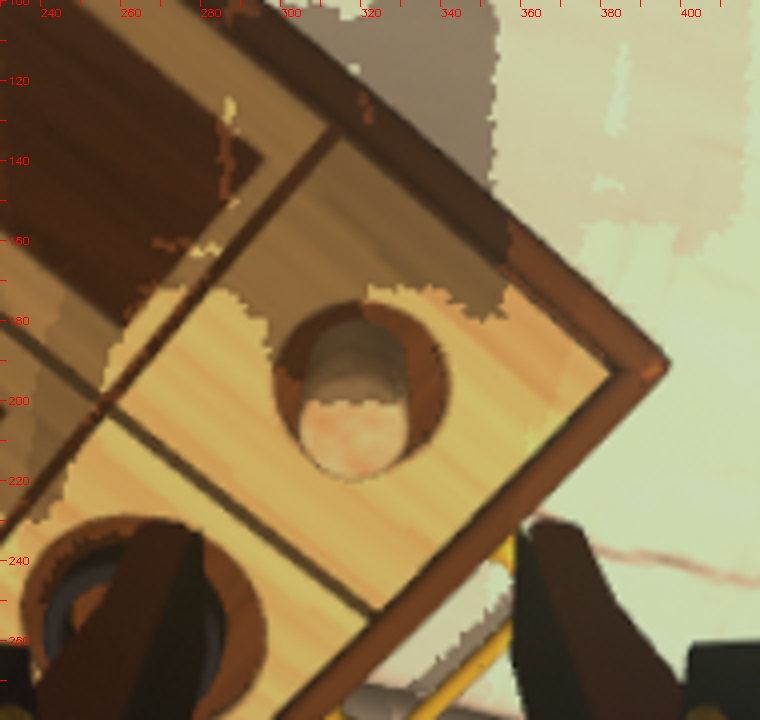

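```bash
python3 - <<'E'
from h import *
print(px("scene",451,219,0),px("scene",438,215,0),px("scene",464,217,0)); print([px("top",406,110,z) for z in (60,80,100)], px("top",405,140,0))
E
```

```text
[ 709.9 -368.4    0. ] [ 707.6 -332.9    0. ] [ 741.3 -386.3    0. ]
[array([ 744.7, -364.3,   60. ]), array([ 732.1, -358.1,   80. ]), array([ 719.4, -351.8,  100. ])] [ 688.5 -353.5    0. ]
```

Emit:
arm_command --increments '[[[3,0.9,0],0],[[4,1.2,0],0],[[4,1.2,0],0],[[4,1.2,0],0],[[4,1.2,0],0],[[4,1.2,0],0],[[4,1.2,0],0],[[2,0.6,0],0],[[0,0,0],-8],[[0,0,0],-8],[[0,0,0],-8],[[0,0,0],-5],[[0,0,0],0]]' --gripper 0.7

```text
t: 31.45
ee_pos: [556.6, -215.6, 94.3]
orientation: [2.895, -1.16, -0.137]
ft_force: [0.2, 0.1, 0.2]
width: 61.4
```

```bash
python3 - <<'E'
from h import *
o=get_obs();save(get_image("wrist"),"w27");go((567,-260,105),-45)
import pickle;pickle.dump(o,open("o27.pkl","wb"))
E
```

```text
t 31.50 pos [ 556.4 -215.5   94.2] xang -43.9 q6 0.40 tilt 5.20 w 61.4
turn 1.1; then shift cm (after turn) [ 3.8   2.47 -1.23] ; (before) [ 3.75  2.54 -1.23] |4.7|
```

View pics/w27.png

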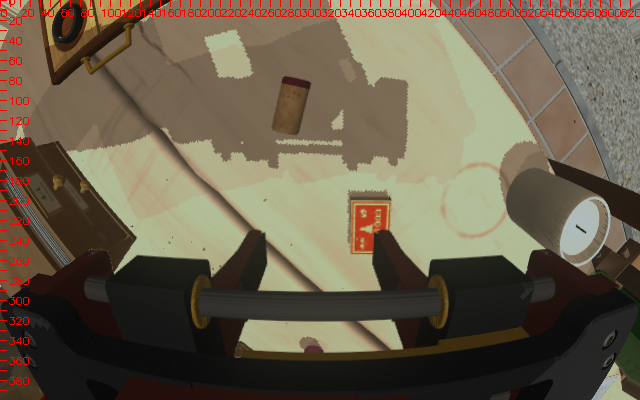

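```bash
python3 - <<'E'
from h import *
for t,v in [(0,[-2.548,1.836,.0017]),(1.75,[-2.54,1.839,.013]),(2.6,[-2.527,1.866,.005]),(3.35,[-2.509,1.879,-.033]),(5,[-2.502,1.876,-.067]),(6.3,[-2.506,1.879,-.044]),(7.95,[-2.506,1.878,-.047]),(11.35,[-2.509,1.881,-.032]),(12.1,[-2.508,1.889,-.027]),(14.4,[-2.497,1.898,-.033]),(15.35,[-2.505,1.893,-.02]),(16.55,[-2.514,1.88,-.009]),(18.1,[-2.514,1.879,-.014]),(19.35,[2.505,-1.881,-.007]),(20.3,[2.496,-1.877,-.014]),(22.1,[2.498,-1.878,-.011]),(23.55,[2.496,-1.866,-.045]),(25.15,[2.501,-1.863,-.065]),(26.3,[2.501,-1.863,-.059]),(27.55,[2.49,-1.863,-.083]),(28.5,[2.483,-1.866,-.087]),(30.1,[2.484,-1.867,-.085]),(31.45,[2.895,-1.16,-.137])]:
    M=R.from_rotvec(v).as_matrix(); print(t,np.degrees(M[:2,2]).round(2), "tool",np.degrees((M.T@[0,0,-1])[:2]).round(2))
o=get_obs();print(o["qpos"].round(3),o["joint_torque"].round(1))
E
```

```text
0 [-0.02  0.08] tool [0.08 0.01]
1.75 [-0.19  0.54] tool [ 0.58 -0.01]
2.6 [-0.14  0.12] tool [ 0.16 -0.09]
3.35 [ 1.2  -0.41] tool [-0.73  1.04]
5 [ 2.43 -0.85] tool [-1.49  2.1 ]
6.3 [ 1.6  -0.55] tool [-0.98  1.38]
7.95 [ 1.71 -0.59] tool [-1.04  1.47]
11.35 [ 1.13 -0.44] tool [-0.74  0.96]
12.1 [ 0.84 -0.52] tool [-0.73  0.67]
14.4 [ 1.13 -0.5 ] tool [-0.79  0.96]
15.35 [ 0.64 -0.36] tool [-0.52  0.52]
16.55 [ 0.34 -0.09] tool [-0.18  0.31]
18.1 [ 0.51 -0.17] tool [-0.31  0.44]
19.35 [-0.51 -0.26] tool [-0.1  -0.57]
20.3 [-1.05 -0.54] tool [-0.23 -1.16]
22.1 [-0.89 -0.51] tool [-0.24 -0.99]
23.55 [-2.18 -0.15] tool [ 0.47 -2.13]
25.15 [-2.68  0.4 ] tool [ 1.15 -2.45]
26.3 [-2.5   0.26] tool [ 0.97 -2.32]
27.55 [-3.5   0.42] tool [ 1.39 -3.24]
28.5 [-3.75  0.35] tool [ 1.38 -3.5 ]
30.1 [-3.64  0.37] tool [ 1.37 -3.39]
31.45 [-5.09  0.81] tool [ 4.24 -2.92]
[-0.378  0.561  1.695 -0.024  0.974  0.401] [ -0.  -58.4 -23.2   0.    0.3  -0.4]
```

```bash
python3 - <<'E'
from h import *
im=cv2.imread("pics/w27.png")[:,:,::-1].copy();crop(im,"w27a",320,170,420,270,6)
E
```

```text
(no output)
```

View pics/w27a.png

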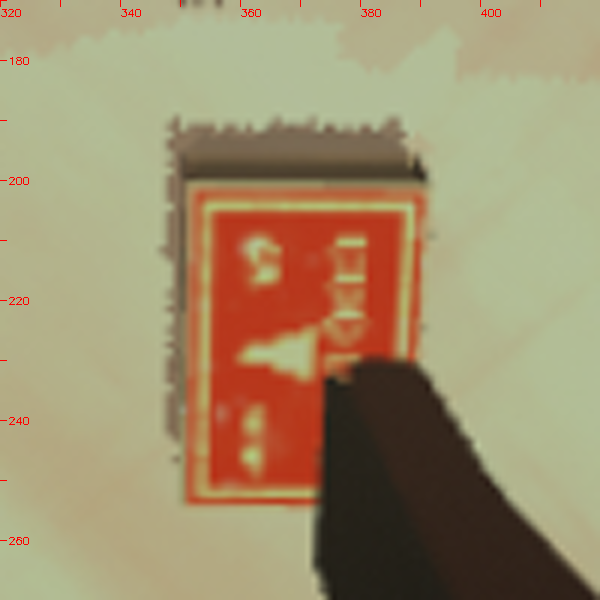

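```bash
python3 - <<'E'
from h import *
import pickle
o=pickle.load(open("o27.pkl","rb"))
A,B,C=[px("wrist",*l,15,o)[:2] for l in [(351,200.5),(391,201.5),(351,253.5)]]
ang=lambda v:np.degrees(np.arctan2(v[1],v[0]))
print(A,B,C,np.linalg.norm(B-A),np.linalg.norm(C-A),ang(B-A),ang(C-A),(B+C)/2)
P=(B+C)/2; go((P[0],P[1],60),ang(C-A)+90)
E
```

```text
[ 569.3 -233.3] [ 595.4 -258.3] [ 534.1 -273. ] 36.141527361194925 53.057798672768115 -43.766817512083044 -131.5617963413362 [ 564.75 -265.65]
t 31.50 pos [ 556.4 -215.5   94.2] xang -43.9 q6 0.40 tilt 5.20 w 61.4
turn -2.4; then shift cm (after turn) [4.2  3.04 3.26] ; (before) [4.32 2.87 3.26] |6.1|
```

Emit:
arm_command --increments '[[[1.5,1,0.5],-1],[[1.5,1,1],0],[[1.2,0.8,1],0],[[0,0,0],0]]'

```text
t: 31.9
ee_pos: [564.7, -265.6, 63.6]
orientation: [2.9, -1.148, -0.143]
ft_force: [-0.2, 0.4, 1.0]
width: 61.7
```

```bash
python3 - <<'E'
from h import *
o=get_obs();save(get_image("wrist"),"w28");go((564.7,-265.6,-14),-42.8)
import pickle;pickle.dump(o,open("o28.pkl","wb"))
im=cv2.imread("pics/w28.png")[:,:,::-1].copy();crop(im,"w28a",240,160,400,270,5)
E
```

```text
t 31.95 pos [ 564.7 -264.9   64.1] xang -43.3 q6 0.33 tilt 5.37 w 61.7
turn -0.5; then shift cm (after turn) [ 0.66 -0.35  7.77] ; (before) [ 0.66 -0.35  7.77] |7.8|
```

View pics/w28a.png

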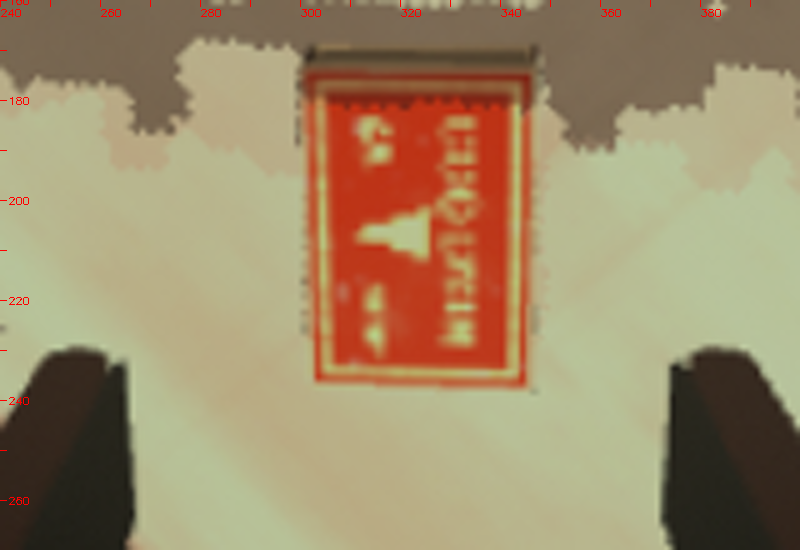

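```bash
python3 - <<'E'
from h import *
import pickle
o=pickle.load(open("o28.pkl","rb"))
c=np.array([px("wrist",*l,15,o)[:2] for l in [(301,175),(346.5,175),(345,236.5),(303,235.5)]])
ang=lambda v:np.degrees(np.arctan2(v[1],v[0]))
print(c,c.mean(0),ang(c[1]-c[0]),ang(c[2]-c[3]),ang(c[3]-c[0])+90,ang(c[2]-c[1])+90)
P=c.mean(0); go((P[0],P[1],-10))
E
```

```text
[[ 568.4 -233.7]
 [ 594.6 -257.4]
 [ 559.3 -295.2]
 [ 533.7 -271.6]] [ 564.    -264.475] -42.13186805931325 -42.67218491095891 -42.47619975421742 -43.041263438605455
t 31.95 pos [ 564.7 -264.9   64.1] xang -43.3 q6 0.33 tilt 5.37 w 61.7
turn 0.0; then shift cm (after turn) [ 0.5  -0.37  7.38] ; (before) [ 0.5  -0.37  7.38] |7.4|
```

Emit:
arm_command --increments '[[[0.3,-0.2,1.5],0],[[0.2,-0.2,1.5],0],[[0,0,1.5],0],[[0,0,1],0],[[0,0,0],0]]'

```text
t: 32.45
ee_pos: [565.2, -262.6, 3.1]
orientation: [2.9, -1.148, -0.146]
ft_force: [0.4, 0.4, 0.2]
width: 61.3
```

```bash
python3 - <<'E'
from h import *
go((564,-264.5,-12))
E
```

```text
t 32.45 pos [ 565.2 -262.6    3.1] xang -43.3 q6 0.34 tilt 5.48 w 61.3
turn 0.0; then shift cm (after turn) [0.16 0.15 1.51] ; (before) [0.16 0.15 1.51] |1.5|
```

Emit:
arm_command --increments '[[[0.2,0.2,0.8],0],[[0,0,0.6],0],[[0,0,0],0]]'

```text
t: 32.75
ee_pos: [564.0, -265.1, -12.1]
orientation: [2.9, -1.148, -0.146]
ft_force: [0.6, 0.0, 0.2]
width: 61.5
```

```bash
python3 - <<'E'
from h import *
o=get_obs();save(get_image("wrist"),"w29");go((564,-264.5,-12))
im=cv2.imread("pics/w29.png")[:,:,::-1].copy();crop(im,"w29a",240,170,400,300,5)
E
```

```text
t 32.80 pos [ 564.2 -265.2  -11.7] xang -43.3 q6 0.33 tilt 5.47 w 61.5
turn 0.0; then shift cm (after turn) [-0.06 -0.04  0.03] ; (before) [-0.06 -0.04  0.03] |0.1|
```

View pics/w29a.png

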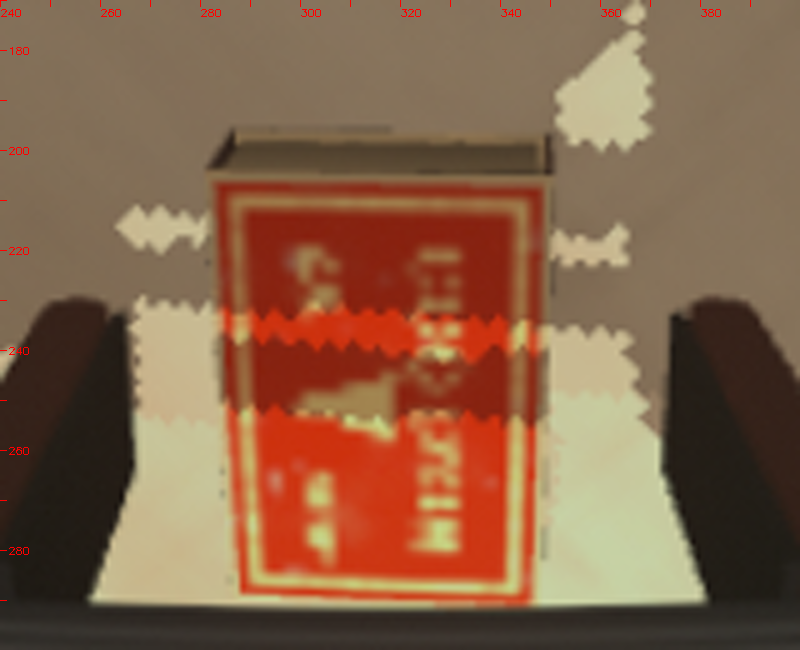

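Emit:
arm_command --increments '[[[0,0,0.1],0],[[0,0,0],0],[[0,0,0],0],[[0,0,0],0],[[0,0,0],0]]' --gripper 0.25

```text
t: 33.3
ee_pos: [565.3, -265.9, -11.1]
orientation: [2.9, -1.148, -0.141]
ft_force: [-0.7, 0.2, -0.5]
width: 37.1
```

Emit:
arm_command --increments '[[[0,0,-1],0],[[0,0,-2],0],[[0,0,-2.5],0],[[0,0,-2.5],0],[[0,0,-1],0],[[0,0,0],0]]'

```text
t: 33.9
ee_pos: [573.8, -267.2, 83.9]
orientation: [2.9, -1.148, -0.141]
ft_force: [0.6, -0.1, 0.1]
width: 37.0
```

```bash
python3 - <<'E'
from h import *
go((600.5,177.7,90),-24.5)
save(get_image("wrist"),"w30")
E
```

```text
t 33.90 pos [ 573.8 -267.2   83.9] xang -43.3 q6 0.33 tilt 5.31 w 37.0
turn -18.8; then shift cm (after turn) [-15.98 -41.61  -0.16] ; (before) [-28.53 -34.24  -0.16] |44.6|
```

View pics/w30.png

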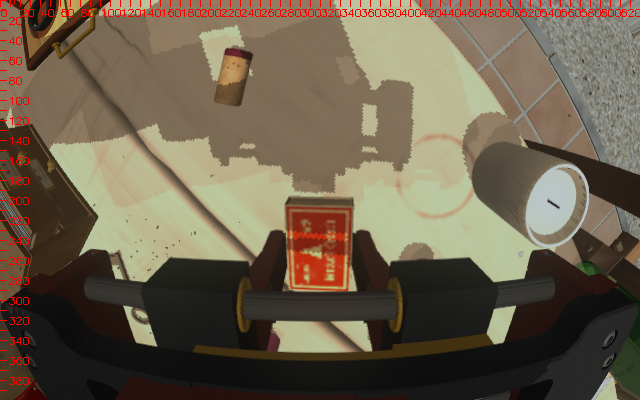

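Emit:
arm_command --increments '[[[-1,-1.2,-1],0],[[-1.9,-2.3,-0.5],0],[[-2.2,-2.7,0],0],[[-2.2,-2.7,0],0],[[-2.2,-2.7,0],0],[[-2.2,-2.7,0],0],[[-2.2,-2.7,0],0],[[-2.2,-2.7,0],0],[[-2.2,-2.7,0],0],[[-2.2,-2.7,0],0],[[-2.2,-2.7,0],0],[[-1.5,-1.8,0],0],[[0,0,0],-6],[[0,0,0],-6],[[0,0,0],-6],[[0,0,0],0]]'

```text
t: 35.55
ee_pos: [586.4, 145.4, 92.9]
orientation: [3.059, -0.66, -0.189]
ft_force: [-0.7, 0.0, 0.6]
width: 37.3
```

```bash
python3 - <<'E'
from h import *
go((600.5,177.7,90),-24.5)
E
```

```text
t 35.55 pos [586.4 145.4  92.9] xang -24.5 q6 0.60 tilt 6.94 w 37.3
turn 0.0; then shift cm (after turn) [-0.02 -3.54  0.18] ; (before) [-0.02 -3.54  0.18] |3.5|
```

Emit:
arm_command --increments '[[[0,-1.7,0],0],[[0,-1.7,0],0],[[0,0,0.5],0],[[0,0,0],0]]'

```text
t: 35.95
ee_pos: [599.6, 180.9, 85.3]
orientation: [3.055, -0.67, -0.192]
ft_force: [0.0, -0.7, -0.3]
width: 37.2
```

```bash
python3 - <<'E'
from h import *
o=get_obs();save(get_image("wrist"),"w31");go((600.5,177.7,40),-24.5)
import pickle;pickle.dump(o,open("o31.pkl","wb"))
print(proj("wrist",(600.5,177.7,14),o))
M=R.from_rotvec(o["orientation"]).as_matrix();print(np.degrees(M[:2,2]),np.degrees((M.T@[0,0,-1])[:2]))
E
```

```text
t 36.00 pos [600.  180.9  85.7] xang -24.8 q6 0.65 tilt 7.02 w 36.9
turn -0.3; then shift cm (after turn) [0.72 0.12 4.52] ; (before) [0.72 0.11 4.52] |4.6|
[333.02020122 203.1688115 ]
[-6.95678109  1.06654338] [ 6.7649482  -1.94159566]
```

View pics/w31.png

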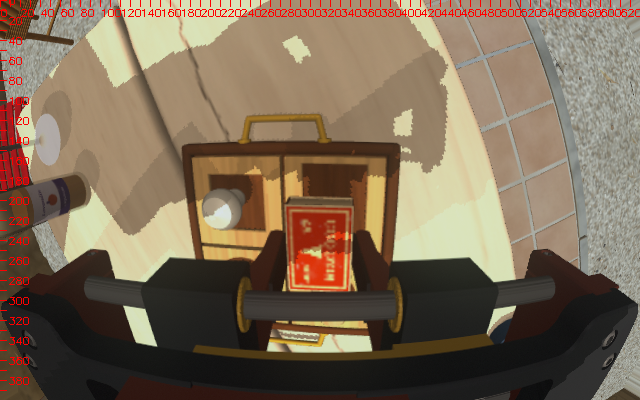

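Emit:
arm_command --increments '[[[0.4,0,1.5],0],[[0.3,0.1,1.5],0],[[0,0,1],0],[[0,0,0],0]]'

```text
t: 36.4
ee_pos: [600.3, 176.2, 40.9]
orientation: [3.054, -0.673, -0.194]
ft_force: [0.2, 0.1, -0.1]
width: 36.9
```

```bash
python3 - <<'E'
from h import *
go((600.5,177.7,3),-24.5)
o=get_obs();save(get_image("wrist"),"w32")
print(proj("wrist",(600.5,177.7,14),o))
E
```

```text
t 36.40 pos [600.3 176.2  40.9] xang -25.0 q6 0.64 tilt 7.10 w 36.9
turn -0.5; then shift cm (after turn) [ 0.41 -0.27  3.76] ; (before) [ 0.4  -0.28  3.76] |3.8|
[324.95251999 215.74779135]
```

View pics/w32.png

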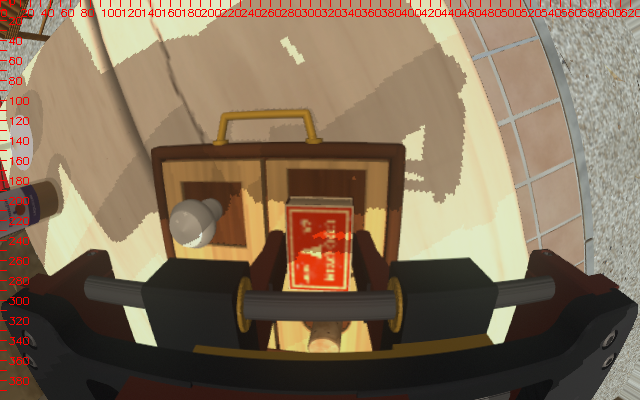

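Emit:
arm_command --increments '[[[0.3,-0.2,1.2],0],[[0.1,-0.1,1.2],0],[[0,0,0.8],0],[[0,0,0],0]]'

```text
t: 36.85
ee_pos: [602.2, 177.9, 6.7]
orientation: [3.055, -0.674, -0.191]
ft_force: [0.5, -0.4, -0.6]
width: 37.0
```

```bash
python3 - <<'E'
from h import *
go((600.5,177.7,-0.5),-24.5); print(get_obs()["ft_force"])
E
```

```text
t 36.85 pos [602.2 177.9   6.7] xang -25.0 q6 0.64 tilt 7.02 w 37.0
turn -0.5; then shift cm (after turn) [-0.07  0.06  0.73] ; (before) [-0.07  0.06  0.73] |0.7|
[ 0.52155143 -0.4299049  -0.637348  ]
```

Emit:
arm_command --increments '[[[-0.1,0.1,0.5],0],[[0,0,0.1],0]]'

```text
t: 37.05
ee_pos: [600.1, 177.6, 0.4]
orientation: [3.055, -0.674, -0.191]
ft_force: [-0.4, -0.5, -0.4]
width: 37.0
```

Emit:
arm_command --increments '[[[0,0,0.1],0]]'

```text
t: 37.15
ee_pos: [600.1, 177.7, -0.5]
orientation: [3.055, -0.673, -0.191]
ft_force: [-0.0, 0.1, 0.0]
width: 36.9
```

Emit:
arm_command --increments '[[[0,0,0.1],0]]'

```text
t: 37.25
ee_pos: [600.1, 177.7, -1.4]
orientation: [3.055, -0.674, -0.19]
ft_force: [-0.5, -0.0, -0.1]
width: 37.2
```

Release here (about 1 mm above the floor), with a small opening first.

Emit:
arm_command --increments '[[[0,0,0],0],[[0,0,0],0],[[0,0,0],0]]' --gripper 0.54

```text
t: 37.55
ee_pos: [600.6, 177.9, -0.7]
orientation: [3.056, -0.674, -0.189]
ft_force: [-0.2, -0.3, -0.7]
width: 47.3
```

Emit:
arm_command --increments '[[[0,0,-1],0],[[0,0,-2],0],[[0,0,-3],0],[[0,0,-3],0],[[0,0,-3],0],[[0,0,-3],0],[[0,0,0],0]]'

```text
t: 38.25
ee_pos: [619.7, 174.8, 157.9]
orientation: [3.056, -0.674, -0.187]
ft_force: [-0.2, -0.3, -0.0]
width: 47.6
```

```bash
python3 - <<'E'
from h import *
o=get_obs();save(get_image("wrist"),"w33");go((600.5,177.7,150),-24.5)
import pickle;pickle.dump(o,open("o33.pkl","wb"))
im=cv2.imread("pics/w33.png")[:,:,::-1].copy();crop(im,"w33a",200,110,420,290,3)
for p in [(600.5,177.7,24),(484,134,23),(520.2,214.2,57),(563.8,97.4,55)]: print(proj("wrist",p,o))
E
```

```text
t 38.30 pos [618.3 174.5 155.9] xang -25.0 q6 0.64 tilt 7.01 w 47.1
turn -0.5; then shift cm (after turn) [-1.67  0.42  0.81] ; (before) [-1.67  0.44  0.81] |1.9|
[317.76018483 188.14647366]
[247.24850348 256.62766686]
[229.07153228 194.68461476]
[314.98068622 274.86259826]
```

View pics/w33a.png

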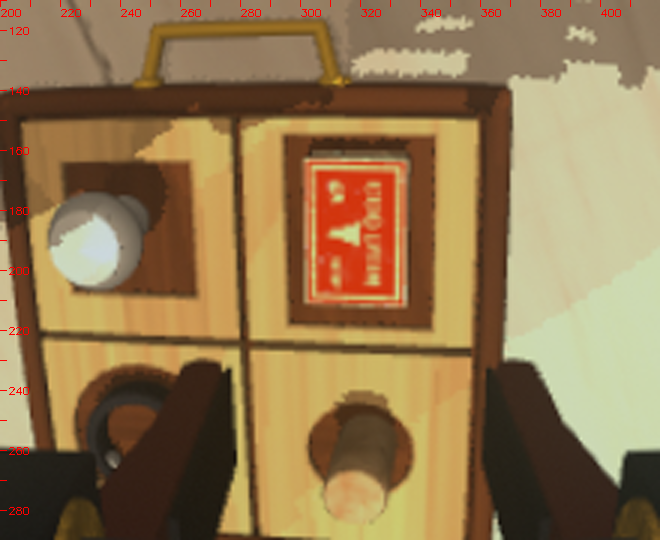

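Emit:
arm_command --increments '[[[0,0,-3],0],[[0,0,-3],0],[[0,2,-3],0],[[1,3,-2],0],[[2,3,-1],0],[[2,3,0],0],[[2,3,0],0],[[2,3,0],0],[[2,3,0],0],[[1,2,0],0],[[0,0,0],0]]'

```text
t: 39.4
ee_pos: [641.9, -86.3, 261.2]
orientation: [3.047, -0.666, -0.221]
ft_force: [0.4, -0.1, 0.2]
width: 47.4
```

```bash
python3 - <<'E'
from h import *
o=get_obs();im=get_image("wrist");save(im,"w34");crop(im,"w34a",60,0,340,220,3)
im=get_image("scene");crop(im,"s34",220,140,460,290,3)
im=get_image("top");save(im,"t34")
print(get_obs()["ee_pos"])
for p in [(600.5,177.7,24),(484,134,23),(520.2,214.2,57),(563.8,97.4,55),(592.5,-385,47),(589.5,-133,12)]: print(proj("wrist",p,o),proj("top",p),proj("scene",p))
E
```

```text
[642.12224131 -82.97674657 261.76477344]
[240.04617699  13.33702032] [215.37668621 203.37870589] [270.99000683 168.38494878]
[187.76577998  77.37734495] [238.92470818 241.84043853] [249.62052982 183.60068377]
[176.10187587  18.4690053 ] [201.88898983 230.14096337] [241.18188868 162.0782991 ]
[230.99419132  69.0754407 ] [246.65979212 204.98766894] [279.29232397 168.40130991]
[384.31964011 341.53971401] [429.10393208 159.38104098] [432.22766739 219.86504396]
[324.371756  205.1646477] [334.6059706  185.40200881] [346.81443795 202.63119824]
```

View pics/w34a.png

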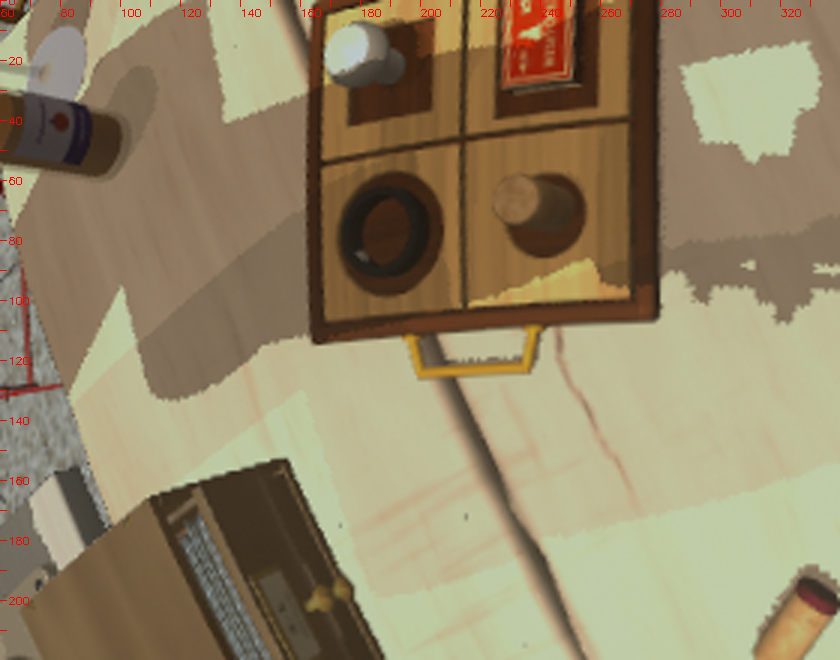

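View pics/s34.png

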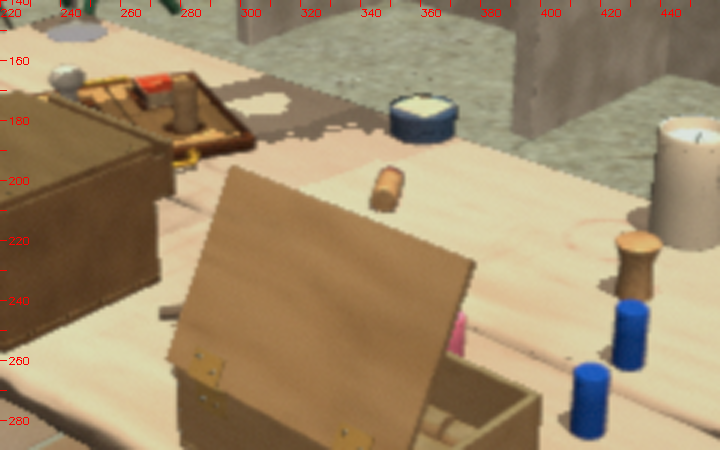

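View pics/t34.png

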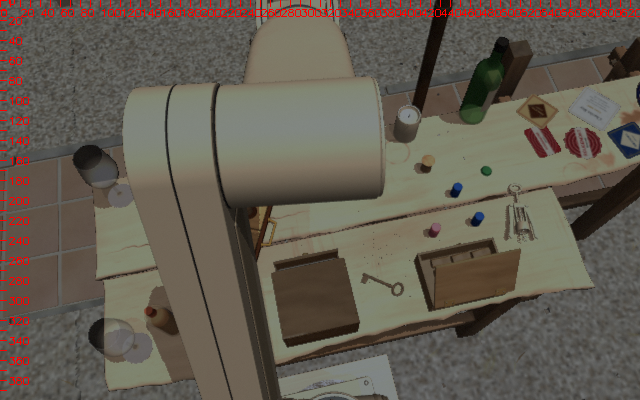

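```bash
python3 -c "
from workcell import *
print(close_job()); print(get_obs()['t'])"
```

```text
the job is handed in; nothing more can be done
None
the job is handed in; nothing more can be done
```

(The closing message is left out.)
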